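Run a batch of controller modules through the clamping test jig

ROBOT

A 7-joint arm with a two-finger parallel gripper is mounted at the origin on the work surface. World frame = base frame: x ahead of the robot, y to its left, z up, the work surface at z = 0. Lengths are in m, angles in rad, forces in N, time in s.
With the tool pointing down it reaches from about 0.425 to 0.925 m from the base axis. Payload 6.8 kg.
Tool frame: the origin (TCP) lies midway between the tips of the shut fingers; the grasp point (between the pads) lies r.grasp_offset behind it (r.grasp_offset is the distance from the TCP to the grasp point, in m); z points along the fingers, y is the direction in which the jaws open and shut (so a half turn about z gives the same grasp; the last joint's range is limited). The gripper opens to 85 mm and grips with 20 to 120 N. Pads are 22 mm wide; open, the fingers measure 114 mm over their backs; the gripper's body (76 mm by 85 mm) begins 54 mm behind the grasp point. The pads swing forward as they close: fully open they stand 13 mm farther back than shut.
Start: joints at [-1.235, 0.477, 0.022, 1.555, -0.011, 1.109, -0.083], TCP at [0.29, 0.61, 0.231] pointing down, gripper open.
Joint ranges: [-2.96, 2.96], [-0.34, 2.1], [-1.41, 1.46], [0.24, 2.44], [-1.37, 4.51], [0.17, 1.92], [-2.96, 2.96]. Speed limits (rad/s): [2.39, 2.39, 3.14, 3.14, 3.14, 3.14, 3.14].

INTERFACE

Orientations are given as a rotation vector (axis times angle).
In Python, from bench import r gives the robot as it stands. The module is installed in compiled form; this text tells all that it offers.
- The arm moves only by the tool send_rows, never from a script. Its argument "moves" is one flat list of numbers, 4 for each row, row after row: the shift along the tool's x, y, z in mm, then the turn about the tool's z in degrees. A call has 1 to 8 rows; each row is the pose to reach, as a shift and turn from the pose commanded when the call began, along the tool's axes at that moment; what a row does not reach only later rows make up. A row lasts 1/8 s, in which the tool goes at most 62.5 mm and 10.7 degrees, less where a joint would pass 70% of its speed; a pose out of reach is approached as far as the arm can. A call with a gripper value outside its range is refused whole. "hand" is the closure, from 0 (fully open) to 1 (shut), set as the call begins (left out, the last holds). The fingers move at their own pace and stop on an object; "newtons" is the grip in N (left out, the last holds). Time passes only in rows, so rows that repeat a pose let the fingers close. It gives the time, the measured TCP pose, the force and the opening at its end, in the units of the state.
- r.get_obs(): the state, without advancing time (a new reading comes with each control period).
- r.grab_frame(name): name is "scene" or "top"; returns a dict with "img" (480x640x3 uint8, red, green, blue), "mtx" (3x3 intrinsics, pixels), "world_to_cam" (4x4, takes a point from world to camera coordinates). Camera axes: x right, y up, looking along -z (the intrinsics and any distortion apply to the point x, -y, -z); pixel columns grow to the right and rows downward; lengths in m; the calibration is good to about 2 mm. A picture is of the moment at which its call begins. There is no depth.
- r.hand_in(): hands the job in, once; it reports no verdict.
The state is a dict: "clock": time; "joints": joint angles; "qvel": joint speeds; "tau": joint torques, N m; "tcp_pos": TCP position; "orientation": TCP orientation; "contact_force": force on the tool from outside, world axes, zero at the start; "moment": the same for the moment, N m; "grip_width": finger opening in m.
Only numpy, scipy, OpenCV 4.12 (cv2) and the standard library are available. Lean on these libraries where they do the work, as an engineer would, in place of code of your own. Each camera call takes 0.05 s, during which the arm holds its last target.

TASK

Test all the controller modules that wait on the left: draw the jig's jaw back (it may have been left locked, which only trying it tells; the black knob frees it), lay each module in a bay and bring it square and fully home against the back fence and its side stop, slide the jaw up against them, lock it with the knob, then press the green start button fully down. Afterwards free the jaw and lay the modules flat, side by side and straight in the blue tray on the right. Leave everything else on the bench where it is.

Things in the scene. Friction and masses are not known exactly. Their poses are not given: they have to be found in the camera images.
- module1_c (a point): controller module (absent: None): box case 56 mm (its x) by 70 mm (its y) by 42 mm high, 180 g, grey, blue top, green terminals along both 70 mm sides; point = its centre, 21 mm above its underside, z up; a half turn about z makes no difference. Starts on the bench to the robot's left, turned up to 0.8 rad; to be held across the 56 mm
- module2_c (a point): controller module (absent: None): box case 56 mm (its x) by 70 mm (its y) by 42 mm high, 180 g, grey, blue top, green terminals along both 70 mm sides; point = its centre, 21 mm above its underside, z up; a half turn about z makes no difference. Starts on the bench to the robot's left, turned up to 0.8 rad; to be held across the 56 mm
- module3_c (a point): controller module (absent: None): box case 56 mm (its x) by 70 mm (its y) by 42 mm high, 180 g, grey, blue top, green terminals along both 70 mm sides; point = its centre, 21 mm above its underside, z up; a half turn about z makes no difference. Starts on the bench to the robot's left, turned up to 0.8 rad; to be held across the 56 mm
- jig: test jig, fixed: low aluminium plate 225 (x) x 310 mm (y); its top, the bed, is 15 mm above the bench. x points away from the robot, y left. Across its far edge runs the steel back fence, its face at x = +80 mm, 10 mm above the bed, shared by three bays 92 mm apart; each bay has its own steel side stop on its left (+y) side, 8 mm thick and 10 mm above the bed. Origin: centre of the underside
- bay1 (a point): left bay of the jig: where a module's centre lies when it is home (a 70 mm face flat on the back fence, a 56 mm face flat on the side stop), 21 mm above the bed; axes as the jig's. Fence face 28 mm beyond the point in +x; side stop's face 35 mm from it in +y, the stop reaching from 10 mm before to 28 mm beyond the point in x; 14 mm free on the -y side. Any module in any bay
- bay2 (a point): middle bay of the jig: where a module's centre lies when it is home (a 70 mm face flat on the back fence, a 56 mm face flat on the side stop), 21 mm above the bed; axes as the jig's. Fence face 28 mm beyond the point in +x; side stop's face 35 mm from it in +y, the stop reaching from 10 mm before to 28 mm beyond the point in x; 14 mm free on the -y side. Any module in any bay
- bay3 (a point): right bay of the jig: where a module's centre lies when it is home (a 70 mm face flat on the back fence, a 56 mm face flat on the side stop), 21 mm above the bed; axes as the jig's. Fence face 28 mm beyond the point in +x; side stop's face 35 mm from it in +y, the stop reaching from 10 mm before to 28 mm beyond the point in x; 14 mm free on the -y side. Any module in any bay
- jaw_travel (a joint): the jig's sliding jaw, m: steel bar 290 mm long across the front of all bays, top 14 mm above the bed. 0: 40 mm from the back fence; grows to 0.060 (100 mm) as it is drawn towards the robot; 0.016 against modules that are home. Starts at 0 to 0.010. Free: slides with 3 to 5 N, stays where left. Locked: holds 25 N or more (barely bitten, it drags). Only trying tells which
- jaw_handle (a point): the jaw's red upright handle: 14 mm thick along the jaw's travel (the jig's x), 34 mm wide in y. Point on its centre line, 60 mm above the bench; the top is 11 mm above it, and 33 mm below it the foot stands on a stem. The jaw's face is 47 mm beyond it in +x
- jaw: the sliding jaw with its two steel guide rods, 10 mm thick, which reach from it towards the robot; the left one runs through the lock block. Origin: middle of the jaw's face, on the bed; axes as the jig's
- lock_block: grey lock block at the front left of the jig, 36 x 32 mm, 32 mm high on the bed, fixed; a shoe inside it clamps the left guide rod when the knob is tightened. Origin at its foot
- lock_knob_c (a point): centre of the black round lobed lock knob on the lock block, 41 mm across, 24 mm high (12 mm above and below the point), 65 mm above the bench. Turns 1.5 rad between stops: clockwise from above locks, anticlockwise frees; bites half way, stays where left, takes 0.2 N m, slips in the fingers at a stop. Starts at any angle; its look does not tell which
- start (a joint): travel of the green start button, m: 0 up, 0.006 fully down; sprung, 5 N to go fully down
- start_top (a point): centre of the top of the green start button (28 mm across, black housing) at the front of the jig, right of the handle; 37 mm above the bench; pressed straight down
- tray_in (a point): blue open tray for tested modules, to the robot's right, fixed: 290 mm (its x) by 132 mm (its y) outside, walls 4 mm thick, 22 mm high. Point = centre of its inner floor, 4 mm above the bench; x along the tray, away from the robot. Straight: a module's y along the tray's x
- board_blue: bare blue circuit board on spacers, 75 x 56 mm, 20 mm high, loose; a bystander, origin at the centre of its underside
- board_white: bare white circuit board on spacers, 75 x 56 mm, 20 mm high, loose; a bystander, origin at the centre of its underside
- multimeter: orange and black hand-held meter lying flat, 80 x 165 x 42 mm, loose; a bystander, origin at the centre of its underside
- screwdriver: screwdriver with an orange handle lying flat, 170 mm long, 26 mm thick, handle to its own -x, loose; a bystander, origin at the centre of its underside
- mug: white mug, 80 mm across, 90 mm high, loose; a bystander, origin at the centre of its underside
- solder_reel: reel of solder standing on its flange, 62 mm across, 46 mm high, loose; a bystander, origin at the centre of its underside
- parts_box: open grey box with dividers, 120 x 90 x 40 mm, loose; a bystander, origin at the centre of its underside
Not all that is in view belongs to the job. What is shaped like the part that bears module3_c but pink or yellow is not meant. Leave any pink or yellow look-alike of the part that bears module2_c alone.

How it is judged:
On the way, in this order (a step that is already met when the one before it is completed fails the run):
1. the jaw is drawn back, its face at least 85 mm from the back fence (value of joint jaw_travel above 0.045 m), for 0.1 s.
2. every module lies home in a bay (within 3 mm of both fences, square within 3 degrees, flat), the jaw is up against them and locked (((x of module1_c in the frame of bay1 between -0.003 and 0.003 m and y of module1_c in the frame of bay1 between -0.003 and 0.003 m and z of module1_c in the frame of bay1 between -0.004 and 0.004 m and angle between the x axis of module1_c and the x axis of bay1, either way round below 0.05 rad) or (x of module1_c in the frame of bay2 between -0.003 and 0.003 m and y of module1_c in the frame of bay2 between -0.003 and 0.003 m and z of module1_c in the frame of bay2 between -0.004 and 0.004 m and angle between the x axis of module1_c and the x axis of bay2, either way round below 0.05 rad) or (x of module1_c in the frame of bay3 between -0.003 and 0.003 m and y of module1_c in the frame of bay3 between -0.003 and 0.003 m and z of module1_c in the frame of bay3 between -0.004 and 0.004 m and angle between the x axis of module1_c and the x axis of bay3, either way round below 0.05 rad)) and ((x of module2_c in the frame of bay1 between -0.003 and 0.003 m and y of module2_c in the frame of bay1 between -0.003 and 0.003 m and z of module2_c in the frame of bay1 between -0.004 and 0.004 m and angle between the x axis of module2_c and the x axis of bay1, either way round below 0.05 rad) or (x of module2_c in the frame of bay2 between -0.003 and 0.003 m and y of module2_c in the frame of bay2 between -0.003 and 0.003 m and z of module2_c in the frame of bay2 between -0.004 and 0.004 m and angle between the x axis of module2_c and the x axis of bay2, either way round below 0.05 rad) or (x of module2_c in the frame of bay3 between -0.003 and 0.003 m and y of module2_c in the frame of bay3 between -0.003 and 0.003 m and z of module2_c in the frame of bay3 between -0.004 and 0.004 m and angle between the x axis of module2_c and the x axis of bay3, either way round below 0.05 rad)) and ((x of module3_c in the frame of bay1 between -0.003 and 0.003 m and y of module3_c in the frame of bay1 between -0.003 and 0.003 m and z of module3_c in the frame of bay1 between -0.004 and 0.004 m and angle between the x axis of module3_c and the x axis of bay1, either way round below 0.05 rad) or (x of module3_c in the frame of bay2 between -0.003 and 0.003 m and y of module3_c in the frame of bay2 between -0.003 and 0.003 m and z of module3_c in the frame of bay2 between -0.004 and 0.004 m and angle between the x axis of module3_c and the x axis of bay2, either way round below 0.05 rad) or (x of module3_c in the frame of bay3 between -0.003 and 0.003 m and y of module3_c in the frame of bay3 between -0.003 and 0.003 m and z of module3_c in the frame of bay3 between -0.004 and 0.004 m and angle between the x axis of module3_c and the x axis of bay3, either way round below 0.05 rad)) and value of joint jaw_travel below 0.019 m and contact force between lock_block and jaw above 4 N), for 0.2 s.
3. the start button is pressed fully down while they are held so (all of step 2 and value of joint start above 0.0048 m), for 0.05 s.
At the end, for the whole second after the job is handed in: Every module lies flat on the tray's floor, inside its walls and straight with the tray within about 11 degrees (0.2 rad) (x of module1_c in the frame of tray_in between -0.112 and 0.112 m and y of module1_c in the frame of tray_in between -0.036 and 0.036 m and z of module1_c in the frame of tray_in between 0.016 and 0.026 m and angle between each of module1_c, module2_c, module3_c's own z axis and vertical below 0.1 rad and angle between the y axis of each of module1_c, module2_c, module3_c and the x axis of tray_in, either way round below 0.2 rad and x of module2_c in the frame of tray_in between -0.112 and 0.112 m and y of module2_c in the frame of tray_in between -0.036 and 0.036 m and z of module2_c in the frame of tray_in between 0.016 and 0.026 m and x of module3_c in the frame of tray_in between -0.112 and 0.112 m and y of module3_c in the frame of tray_in between -0.036 and 0.036 m and z of module3_c in the frame of tray_in between 0.016 and 0.026 m); the robot touches nothing.
It fails at once if a bystander (boards, meter, screwdriver, mug, reel, parts box) is moved more than 30 mm (distance of any of board_blue, board_white, multimeter, screwdriver, mug, solder_reel, parts_box from where it was at the start of the episode above 0.03 m).
Of module1, module2, module3 only 2 to 3 are there at a start; the rules pass over those that are not, and their reading is None.
At some moment in a run one of module1, module2, module3 may be knocked a few centimetres aside while the robot is not near it.
Once in a run the grip may slacken for a moment while it holds something.
It also fails if it takes over 210 s, if anything falls off the work surface, if the arm or the gripper's body presses on something with over 40 N, if the wrist force passes 120 N, or if a joint passes its speed limit or range.

## Working session

There is one attempt and no reset: what is moved stays moved. The work goes in short steps, Python scripts to look and compute and a tool call to move; the robot and the scene stay as the last step left them, time stands still between calls to the robot, and variables do not carry over. Pictures are saved under pics/ and viewed, and the job is handed in when it is done.

Besides the shell and the picture viewer there is one more tool, called after "Emit:" by a JSON object that holds its "op" and its "data". send_rows: Moves the arm, as the interface text tells. Its arguments: {"type":"object","properties":{"moves":{"type":"array"},"hand":{"type":"number"},"newtons":{"type":"number"}},"required":["moves"]}

```bash
mkdir -p pics; ls; python3 - <<'E'
from bench import r
import cv2,numpy as np
np.set_printoptions(precision=4,suppress=True)
for n in ["scene","top"]:
    f=r.grab_frame(n)
    cv2.imwrite(f"pics/{n}0.png",f["img"][:,:,::-1])
    print(n,f["mtx"],f["world_to_cam"],[k for k in f])
print(r.get_obs(),r.grasp_offset)
E
```

```text
pics
scene [[453.3754   0.     320.226 ]
 [  0.     453.3754 238.0919]
 [  0.       0.       1.    ]] [[-0.7275  0.6859  0.0159  0.3404]
 [-0.4411 -0.4854  0.7549  0.1964]
 [ 0.5255  0.5422  0.6556 -1.6567]
 [ 0.      0.      0.      1.    ]] ['img', 'mtx', 'world_to_cam']
top [[560.0269   0.     326.6574]
 [  0.     560.0269 244.8438]
 [  0.       0.       1.    ]] [[ 0.006  -0.9998 -0.0182  0.0739]
 [ 0.9956  0.0042  0.0937 -0.4884]
 [-0.0936 -0.0186  0.9954 -1.4723]
 [ 0.      0.      0.      1.    ]] ['img', 'mtx', 'world_to_cam']
{'clock': 0.1, 'joints': array([-1.2351,  0.4777,  0.0224,  1.5563, -0.0115,  1.1093, -0.0831]), 'qvel': array([ 0.0003, -0.0014, -0.0007, -0.0021,  0.0011, -0.    ,  0.0009]), 'tau': array([  0.0034, -59.7754,   1.613 , -28.1954,   0.0128,   0.0051,
        -0.    ]), 'tcp_pos': array([0.2896, 0.6091, 0.2304]), 'orientation': array([-0.6913, -3.0644,  0.0026]), 'contact_force': array([-0.8918,  0.9325,  0.433 ]), 'moment': array([ 0.0222,  0.0381, -0.0488]), 'grip_width': 0.08511444231832675} 0.0187
```

View pics/scene0.png

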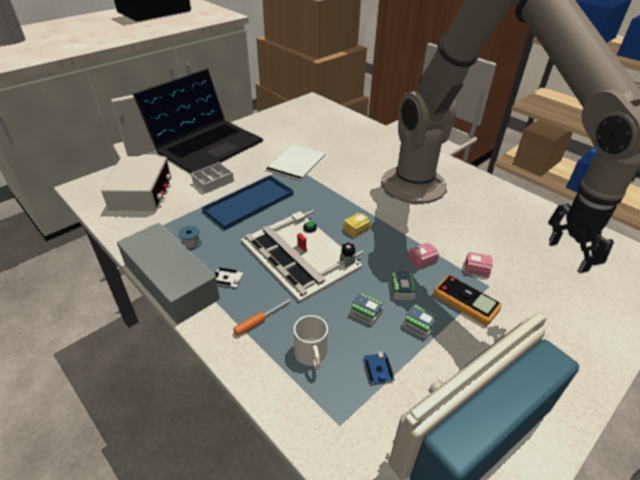

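View pics/top0.png

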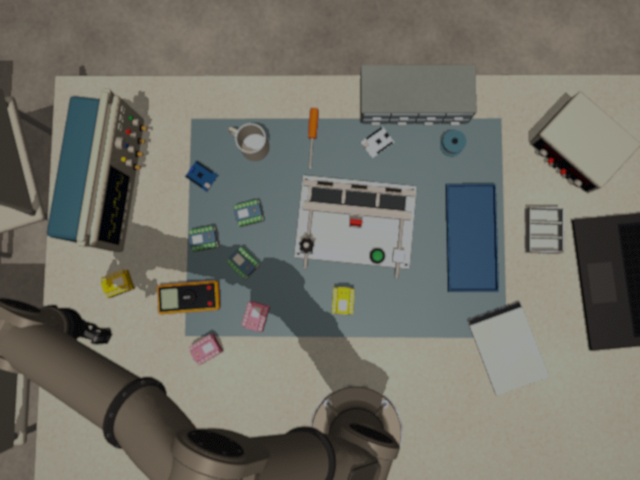

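```bash
cat > h.py <<'E'
from bench import r
import cv2,numpy as np
from scipy.spatial.transform import Rotation as R
np.set_printoptions(precision=4,suppress=True)
def grab(n):
    return r.grab_frame(n)
def p2w(f,u,v,z):
    K=f["mtx"];T=f["world_to_cam"]
    d=np.array([(u-K[0,2])/K[0,0],-(v-K[1,2])/K[1,1],-1.0])
    Rm=T[:3,:3];o=-Rm.T@T[:3,3];d=Rm.T@d
    return o+d*(z-o[2])/d[2]
def w2p(f,p):
    T=f["world_to_cam"];K=f["mtx"];c=T[:3,:3]@np.array(p)+T[:3,3]
    return np.array([K[0,2]+K[0,0]*c[0]/-c[2],K[1,2]-K[1,1]*c[1]/-c[2]])
def crop(f,u0,v0,w,h,s,name):
    im=f["img"][v0:v0+h,u0:u0+w,::-1]
    cv2.imwrite("pics/"+name,cv2.resize(im,None,fx=s,fy=s,interpolation=cv2.INTER_CUBIC))
def st():
    o=r.get_obs();M=R.from_rotvec(o["orientation"]).as_matrix()
    print("t",o["clock"],"p",o["tcp_pos"],"yaw of tool y",np.degrees(np.arctan2(M[1,1],M[0,1])),"w",o["grip_width"],"F",o["contact_force"],"tilt",M[:,2],"q",o["joints"])
    return o,M
def plan(target,yaw=None):
    """yaw (deg): world angle wanted of tool y axis (mod 180)"""
    o,M=st()
    d=M.T@(np.array(target)-o["tcp_pos"])*1000
    a=0
    if yaw is not None:
        c=np.degrees(np.arctan2(M[1,1],M[0,1]))
        a=(-(yaw-c)+90)%180-90   # tool z down: turn is negative world
    n=max(np.linalg.norm(d)/62.5,abs(a)/10.7)
    print("shift",d.round(1),"turn",round(a,1),"rows>=",n, "j7",o["joints"][6])
E
python3 - <<'E'
from h import *
f=grab("top")
crop(f,180,180,160,120,5,"t1.png");crop(f,285,165,140,115,5,"t2.png")
st()
E
```

```text
t 0.15 p [0.2897 0.6092 0.2305] yaw of tool y 64.57104639669947 w 0.08548085911571444 F [ 0.3852 -0.281   0.4567] tilt [-0.0005 -0.0013 -1.    ] q [-1.2351  0.4776  0.0224  1.5562 -0.0115  1.1093 -0.0831]
```

View pics/t1.png

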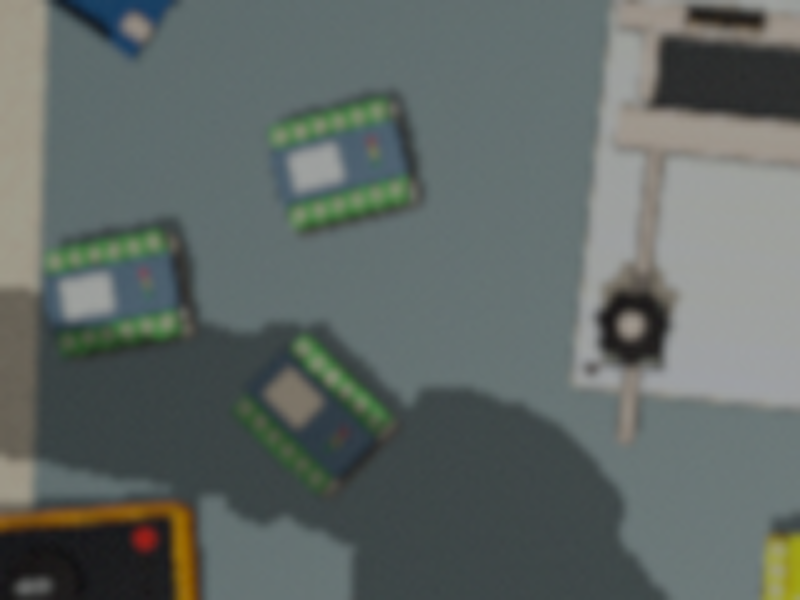

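View pics/t2.png

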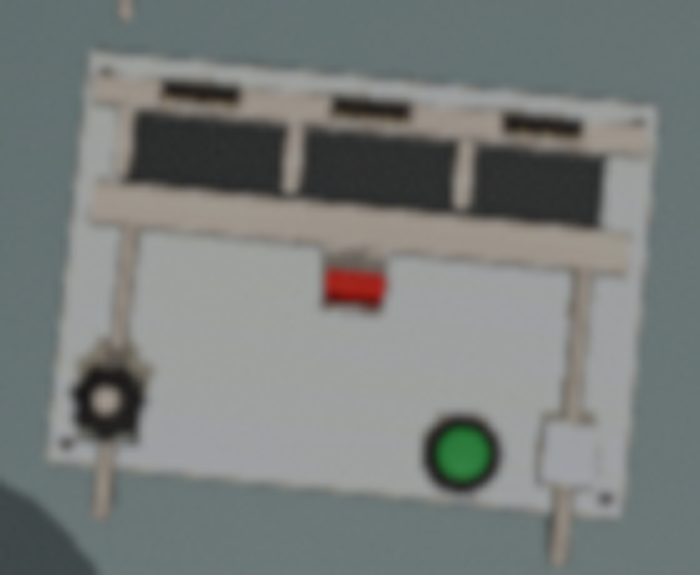

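```bash
cat >> h.py <<'E'
from scipy.optimize import least_squares
def fitrect(f,px,z,lx,ly):
    """px corners, unordered cyc; fit center,yaw of its x axis (deg) of rect lx*ly at z; also raw"""
    P=np.array([p2w(f,u,v,z)[:2] for u,v in px])
    (c,s,a)=cv2.minAreaRect((P*1000).astype(np.float32))
    best=None
    for a0 in range(0,180,15):
        for order in (1,-1):
            def mod(q):
                L=np.array([[lx,ly],[-lx,ly],[-lx,-ly],[lx,-ly]])/2
                c,s_=np.cos(q[2]),np.sin(q[2])
                W=L@np.array([[c,s_],[-s_,c]])+q[:2]
                D=np.linalg.norm(P[:,None]-W[None],axis=2)
                j=D.argmin(1); return (P-W[j]).ravel()
            s0=least_squares(mod,[*P.mean(0),np.radians(a0)],x_scale=[.01,.01,.1])
            if best is None or s0.cost<best.cost: best=s0
    q=best.x; return q[:2],(np.degrees(q[2])+90)%180-90,np.sqrt(2*best.cost/len(P)), s
def unc(pts,u0,v0,s): return [((x+.5)/s-.5+u0,(y+.5)/s-.5+v0) for x,y in pts]
E
python3 - <<'E'
from h import *
f=grab("top")
for n,c in dict(A=[(270,128),(393,95),(415,205),(296,233)],B=[(45,255),(163,230),(188,335),(62,357)],C=[(300,335),(395,427),(330,492),(235,405)]).items():
    print(n,fitrect(f,unc(c,180,180,5),.042,.056,.070))
j=unc([(93,52),(657,107),(620,518),(48,460)],285,165,5)
c,a,e,s=fitrect(f,j,.015,.225,.310);print("jig",c,a,e,s)
B=np.array([c[0],c[1],0]);A=R.from_euler('z',a,degrees=True).as_matrix()
L=lambda u,v,z:A.T@(p2w(f,*unc([(u,v)],285,165,5)[0],z)-B)
print("knob",L(106,400,.077),"btn",L(461,453,.037),"handle top",L(354,290,.071),"fence face",L(300,128,.025),"jaw face top",L(390,208,.029),"jaw face2",L(210,190,.029),"fence face L",L(210,113,.025), L(540,143,.025))
print("stops", L(293,160,.025),L(462,180,.025), L(127,150,.025))
# tray
E
python3 - <<'E'
from h import *
f=grab("top"); crop(f,425,165,90,140,5,"t3.png")
crop(f,180,110,300,100,2.6,"t4.png")
E
```

```text
A (array([0.5715, 0.285 ]), np.float64(14.094289151775456), np.float64(0.002667990352529062), (60.36697769165039, 67.8062515258789))
B (array([0.502 , 0.4055]), np.float64(11.905230360689202), np.float64(0.0024368030760195535), (57.73715591430664, 67.72929382324219))
C (array([0.4385, 0.2976]), np.float64(-42.8052673496816), np.float64(0.0035081217512296916), (70.49424743652344, 50.20589065551758))
jig [ 0.5533 -0.0004] -5.556265466954528 0.0014864893242769988 (307.5821228027344, 223.7275390625)
knob [-0.0821  0.1222  0.077 ] btn [-0.0875 -0.0647  0.037 ] handle top [-0.0116  0.0006  0.071 ] fence face [0.0793 0.0372 0.025 ] jaw face top [ 0.0401 -0.015   0.029 ] jaw face2 [0.0402 0.0819 0.029 ] fence face L [0.0827 0.0863 0.025 ] [ 0.084  -0.0918  0.025 ]
stops [0.0616 0.0392 0.025 ] [ 0.0598 -0.0521  0.025 ] [0.0581 0.1287 0.025 ]
```

View pics/t3.png

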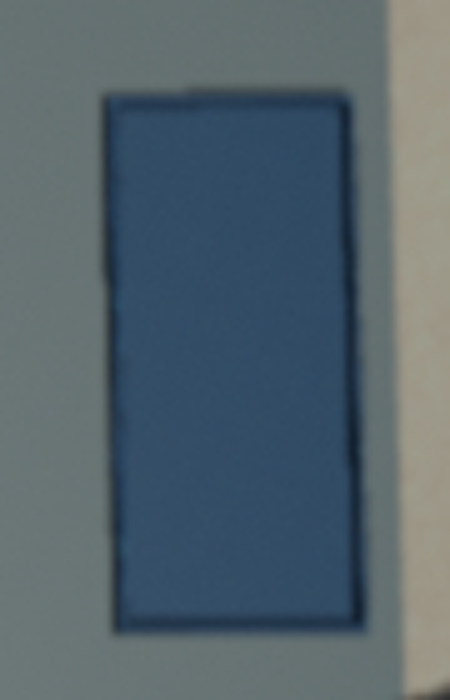

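```bash
python3 - <<'E'
from h import *
f=grab("top")
t=unc([(105,93),(350,93),(365,632),(115,632)],425,165,5)
print("tray",fitrect(f,t,.022,.290,.132))
c=np.array([.5533,-.0004,0]);A=R.from_euler('z',-5.56,degrees=True).as_matrix()
# verify jig with scene cam
g=grab("scene");im=g["img"][:,:,::-1].copy()
W=lambda *p:c+A@np.array(p)
L=[W(.1125,.155,.015),W(-.1125,.155,.015),W(-.1125,-.155,.015),W(.1125,-.155,.015),W(-.007,0,.071),W(-.082,.122,.077),W(-.0875,-.065,.037)]
for (x,y),yaw in zip([(.5715,.285),(.502,.4055),(.4385,.2976)],[14.1,11.9,-42.8]):
    Rz=R.from_euler('z',yaw,degrees=True).as_matrix()
    for a,b in [(1,1),(1,-1),(-1,1),(-1,-1)]: L.append(np.array([x,y,.042])+Rz@[a*.028,b*.035,0])
big=cv2.resize(im[180:350,200:480],None,fx=2.8,fy=2.8,interpolation=cv2.INTER_CUBIC)
for p in L:
    q=w2p(g,p); cv2.circle(big,tuple(((q-[200,180]+.5)*2.8).astype(int)),3,(255,0,255),-1)
cv2.imwrite("pics/s1.png",big)
print("handle",W(-.007,0,.06),"knob",W(-.082,.122,.065),"btn",W(-.0875,-.065,.037))
plan(W(-.007,0,.16),-5.6)
E
```

```text
tray (array([ 0.5119, -0.309 ]), np.float64(0.2680660000322348), np.float64(0.0006434739377559514), (289.1806945800781, 131.4507293701172))
handle [0.5463 0.0003 0.06  ] knob [0.4835 0.129  0.065 ] btn [ 0.4599 -0.0566  0.037 ]
t 0.35 p [0.2898 0.6095 0.2311] yaw of tool y 64.57275610167983 w 0.08516792867436737 F [0.161  0.8364 0.8147] tilt [-0.0001 -0.0003 -1.    ] q [-1.2351  0.4772  0.0224  1.5556 -0.0115  1.1093 -0.0831]
shift [-493.3 -440.    71.3] turn 70.2 rows>= 10.637965177084673 j7 -0.08309575552147809
```

View pics/s1.png

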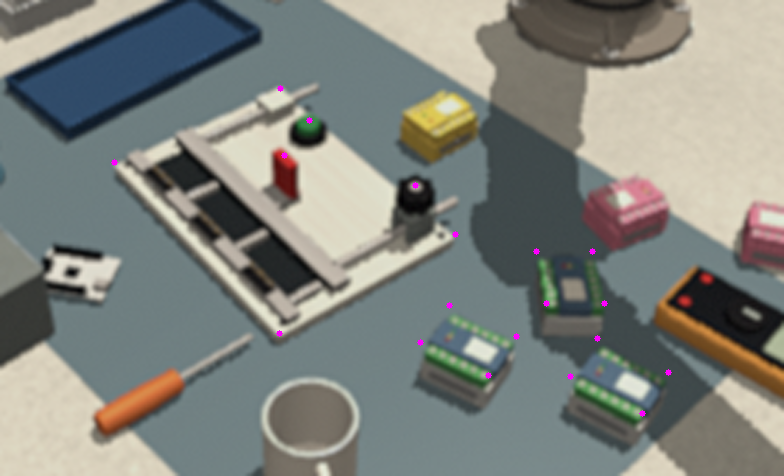

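Emit:
{"op": "send_rows", "data": {"moves": [-493,-440,71,70,-493,-440,71,70,-493,-440,71,70,-493,-440,71,70,-493,-440,71,70,-493,-440,71,70,-493,-440,71,70,-493,-440,71,70], "hand": 0.5, "newtons": 40}}

```text
clock: 1.35
tcp_pos: [0.4833, 0.1499, 0.1781]
orientation: [2.325, 2.113, 0.002]
contact_force: [0.9, 1.5, 0.2]
grip_width: 0.0428
```

```bash
python3 - <<'E'
from h import *
plan([.5463,.0003,.16],-5.6)
E
```

```text
t 1.35 p [0.4833 0.1499 0.1781] yaw of tool y -5.459527672085703 w 0.04281029481534119 F [0.8827 1.5172 0.1981] tilt [ 0.0009  0.0007 -1.    ] q [-0.7786  0.2743  0.4217  2.0319 -0.1469  0.8626 -0.3703]
shift [-142.9   76.9   18.1] turn 0.1 rows>= 2.6125056752337903 j7 -0.37034278012928384
```

Emit:
{"op": "send_rows", "data": {"moves": [-143,77,18,0,-143,77,18,0,-143,77,18,0,-143,77,18,0,-143,77,18,0,-143,77,18,0]}}

```text
clock: 2.1
tcp_pos: [0.5455, 0.0036, 0.1599]
orientation: [-2.321, -2.116, -0.001]
contact_force: [-0.2, 0.5, 0.2]
grip_width: 0.0429
```

```bash
python3 - <<'E'
from h import *
f=grab("top");crop(f,285,165,140,115,5,"t5.png")
g=grab("scene");crop(g,220,200,140,110,5,"s5.png")
plan([.5463,.0003,.045],-5.6)
E
```

```text
t 2.2 p [0.5456 0.0032 0.16  ] yaw of tool y -5.29343667768585 w 0.04281643016741183 F [-0.1424 -0.251   0.2436] tilt [ 0.      0.0006 -1.    ] q [-0.4896  0.3728  0.4624  1.9608 -0.2176  0.8559 -0.0034]
shift [ -2.9   1.  115. ] turn 0.3 rows>= 1.8404877915915057 j7 -0.003404088157275609
```

View pics/t5.png

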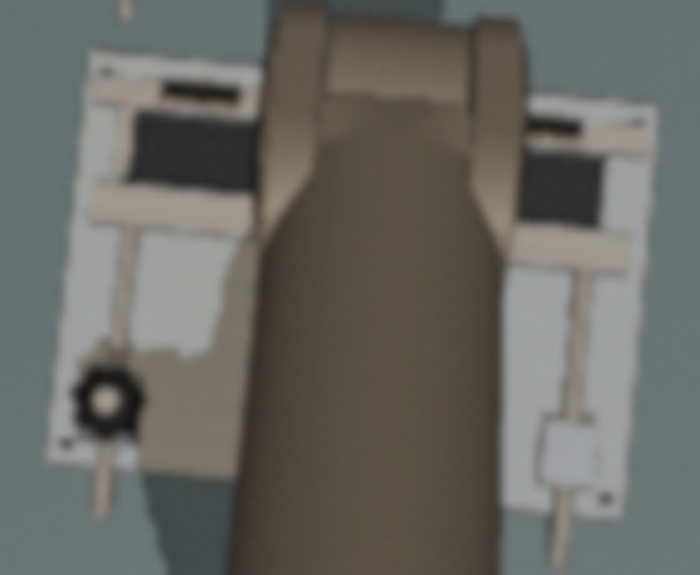

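View pics/s5.png

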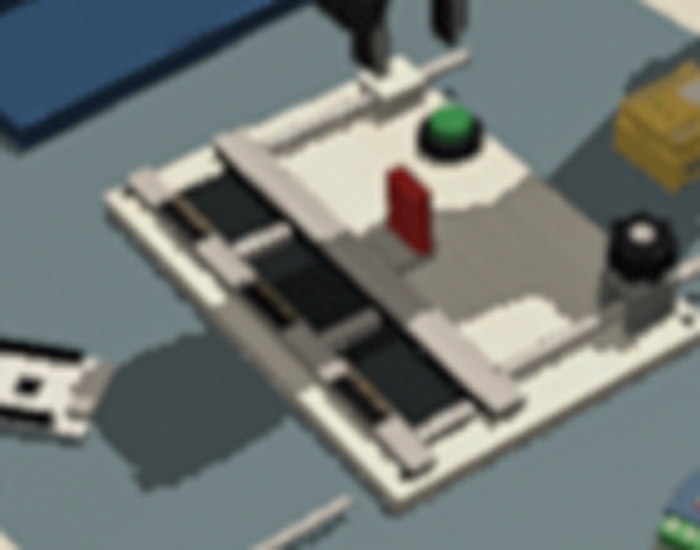

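Emit:
{"op": "send_rows", "data": {"moves": [-3,1,60,0,-3,1,90,0,-3,1,105,0,-3,1,115,0,-3,1,115,0]}}

```text
clock: 2.82
tcp_pos: [0.5468, -0.0011, 0.0451]
orientation: [2.324, 2.114, 0.0]
contact_force: [0.9, 0.3, 0.4]
grip_width: 0.0425
```

Emit:
{"op": "send_rows", "data": {"moves": [0,0,0,0,0,0,0,0,0,0,0,0,0,0,0,0,0,0,0,0], "hand": 1}}

```text
clock: 3.45
tcp_pos: [0.5464, -0.0012, 0.0459]
orientation: [-2.324, -2.113, -0.001]
contact_force: [-2.5, 0.4, 5.8]
grip_width: 0.013
```

```bash
python3 - <<'E'
from h import *
g=grab("scene");crop(g,220,200,140,110,5,"s6.png")
st()
E
```

```text
t 3.5 p [ 0.5464 -0.0012  0.0459] yaw of tool y -5.446228425639649 w 0.013485939189038497 F [-2.5397  0.5508  6.282 ] tilt [ 0.0001  0.0008 -1.    ] q [-0.4042  0.5485  0.3765  2.0238 -0.334   0.6276  0.0999]
```

View pics/s6.png

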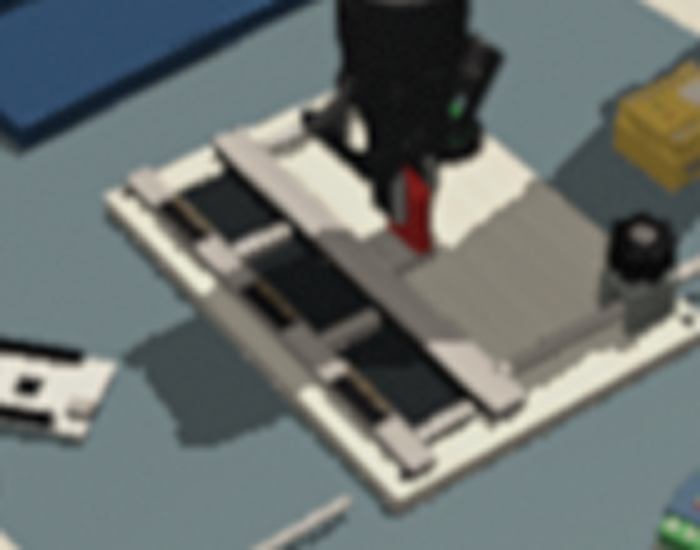

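Emit:
{"op": "send_rows", "data": {"moves": [0,-2,0,0,0,-4,0,0,0,-4,0,0], "newtons": 60}}

```text
clock: 3.88
tcp_pos: [0.5463, -0.0011, 0.046]
orientation: [2.32, 2.11, 0.008]
contact_force: [9.9, -1.4, -4.2]
grip_width: 0.0129
```

Emit:
{"op": "send_rows", "data": {"moves": [0,-2,0,0,0,-3,0,0,0,-3,0,0]}}

```text
clock: 4.25
tcp_pos: [0.5462, -0.0012, 0.0461]
orientation: [2.317, 2.107, 0.013]
contact_force: [18.5, -2.1, -15.5]
grip_width: 0.0125
```

Emit:
{"op": "send_rows", "data": {"moves": [0,4,0,0,0,7,0,0,0,7,0,0]}}

```text
clock: 4.62
tcp_pos: [0.5465, -0.0011, 0.0459]
orientation: [-2.324, -2.113, -0.001]
contact_force: [-2.5, 0.1, 10.7]
grip_width: 0.0131
```

Emit:
{"op": "send_rows", "data": {"moves": [0,0,0,0,0,0,0,0,0,0,0,0,0,0,-30,0,0,0,-80,0,0,0,-100,0,0,0,-100,0], "hand": 0.3}}

```text
clock: 5.5
tcp_pos: [0.5476, -0.0012, 0.1463]
orientation: [2.323, 2.113, 0.005]
contact_force: [-0.2, 0.3, -0.2]
grip_width: 0.0599
```

```bash
python3 - <<'E'
from h import *
plan([.4835,.129,.14],-5.6)
E
```

```text
t 5.5 p [ 0.5476 -0.0012  0.1463] yaw of tool y -5.42143768122569 w 0.059898761259141224 F [-0.2135  0.3116 -0.2481] tilt [ 0.0032  0.0008 -1.    ] q [-0.4809  0.3951  0.4649  1.9699 -0.2378  0.8258  0.0204]
shift [123.6 -76.1   6.2] turn 0.2 rows>= 2.3237913170548317 j7 0.02039692919155586
```

Emit:
{"op": "send_rows", "data": {"moves": [124,-76,6,0,124,-76,6,0,124,-76,6,0,124,-76,6,0,124,-76,6,0], "hand": 0.2}}

```text
clock: 6.12
tcp_pos: [0.4827, 0.128, 0.1383]
orientation: [2.325, 2.112, -0.002]
contact_force: [0.9, -0.2, 0.5]
grip_width: 0.0688
```

```bash
python3 - <<'E'
from h import *
plan([.4835,.129,.052],-5.6)
E
```

```text
t 6.125 p [0.4827 0.128  0.1383] yaw of tool y -5.50980447194754 w 0.06877389056424729 F [ 0.8584 -0.2322  0.4506] tilt [-0.0006 -0.0011 -1.    ] q [-0.7504  0.3294  0.4415  2.0804 -0.1982  0.7723 -0.283 ]
shift [ 1.2  0.7 86.3] turn 0.1 rows>= 1.3813153692787559 j7 -0.28300278358995035
```

Emit:
{"op": "send_rows", "data": {"moves": [1,1,40,0,1,1,70,0,1,1,84,0,1,1,84,0]}}

```text
clock: 6.62
tcp_pos: [0.4836, 0.129, 0.0543]
orientation: [-2.326, -2.112, 0.003]
contact_force: [0.3, 0.7, 0.3]
grip_width: 0.0683
```

Emit:
{"op": "send_rows", "data": {"moves": [0,0,0,0,0,0,0,0,0,0,0,0,0,0,0,0], "hand": 1, "newtons": 40}}

```text
clock: 7.12
tcp_pos: [0.4844, 0.1303, 0.0562]
orientation: [2.324, 2.113, 0.003]
contact_force: [-0.8, -1.2, 4.9]
grip_width: 0.0394
```

```bash
python3 - <<'E'
from h import *
g=grab("scene");crop(g,260,180,140,110,5,"s7.png")
st()
E
```

```text
t 7.175 p [0.4844 0.1303 0.0561] yaw of tool y -5.439874202455965 w 0.039715175844224467 F [-0.6767 -1.7029  6.0075] tilt [ 0.0018  0.0009 -1.    ] q [-0.6849  0.4721  0.3699  2.1241 -0.2995  0.5921 -0.1968]
```

View pics/s7.png

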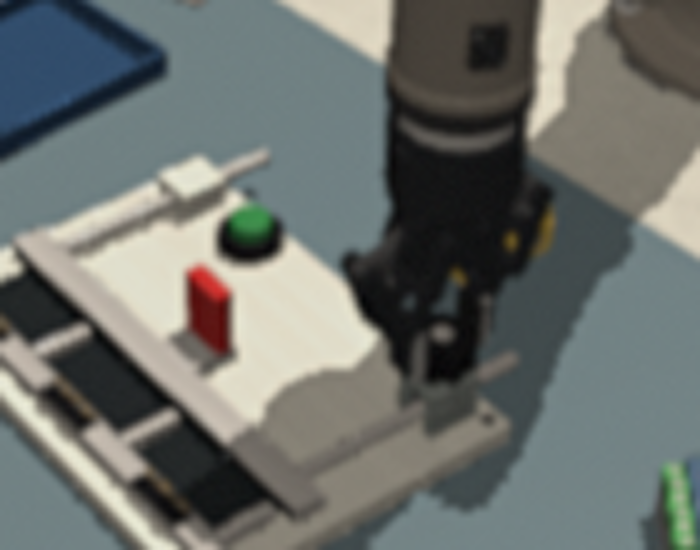

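Emit:
{"op": "send_rows", "data": {"moves": [0,0,0,-10,0,0,0,-20,0,0,0,-30,0,0,0,-40,0,0,0,-50,0,0,0,-60,0,0,0,-70,0,0,0,-80]}}

```text
clock: 8.18
tcp_pos: [0.4856, 0.1312, 0.0562]
orientation: [0.413, 3.11, 0.004]
contact_force: [1.1, 1.6, -0.5]
grip_width: 0.0395
```

```bash
python3 - <<'E'
from h import *
o,_=st();print(o["moment"])
E
```

```text
t 8.175 p [0.4856 0.1312 0.0562] yaw of tool y 74.8746080038415 w 0.03952979381175014 F [ 1.1028  1.5678 -0.5273] tilt [ 0.0042  0.0018 -1.    ] q [-0.3847  0.4472 -0.0039  2.1031  0.0029  0.5867  0.9162]
[ 0.4791 -0.3366 -0.0665]
```

Emit:
{"op": "send_rows", "data": {"moves": [0,0,0,-10,0,0,0,-15,0,0,0,-15]}}

```text
clock: 8.55
tcp_pos: [0.486, 0.1314, 0.0563]
orientation: [0.013, 3.137, 0.004]
contact_force: [3.8, 3.0, 2.5]
grip_width: 0.0394
```

```bash
python3 - <<'E'
from h import *
o,_=st();print(o["moment"])
E
```

```text
t 8.55 p [0.486  0.1314 0.0563] yaw of tool y 89.53409841566487 w 0.03941323659848646 F [3.8035 2.9627 2.5298] tilt [ 0.005   0.0023 -1.    ] q [-0.3297  0.4484 -0.071   2.0988  0.0548  0.5905  1.1236]
[ 0.6165 -0.8154  0.2074]
```

Emit:
{"op": "send_rows", "data": {"moves": [0,0,0,0,0,0,0,0,0,0,0,0,0,0,-30,0,0,0,-80,0,0,0,-90,0], "hand": 0.2}}

```text
clock: 9.3
tcp_pos: [0.4852, 0.1307, 0.1476]
orientation: [0.013, 3.137, 0.002]
contact_force: [-0.0, -0.5, -1.1]
grip_width: 0.068
```

```bash
python3 - <<'E'
from h import *
plan([.547,.000,.14],-5.6)
E
```

```text
t 9.3 p [0.4852 0.1307 0.1476] yaw of tool y 89.5420911168083 w 0.06796970434648218 F [-0.0206 -0.4801 -1.0674] tilt [ 0.0044  0.0016 -1.    ] q [-0.3211  0.3005 -0.0784  2.0422  0.0329  0.7953  1.1439]
shift [ -62.8 -130.2    7.7] turn -84.9 rows>= 7.9306456900179185 j7 1.1438576924980168
```

Emit:
{"op": "send_rows", "data": {"moves": [-63,-130,8,95,-63,-130,8,95,-63,-130,8,95,-63,-130,8,95,-63,-130,8,95,-63,-130,8,95,-63,-130,8,95,-63,-130,8,95], "hand": 0.5}}

```text
clock: 10.3
tcp_pos: [0.5448, -0.0004, 0.136]
orientation: [-2.157, -2.283, 0.003]
contact_force: [-0.1, 0.1, -0.5]
grip_width: 0.0426
```

```bash
python3 - <<'E'
from h import *
plan([.547,.000,.045],-5.6)
E
```

```text
t 10.3 p [ 0.5448 -0.0004  0.136 ] yaw of tool y 3.259978174486433 w 0.042590407189030545 F [-0.0927  0.131  -0.507 ] tilt [-0.0019 -0.0005 -1.    ] q [-0.3629  0.3911  0.311   1.9725 -0.1622  0.8035  0.0962]
shift [ 0.3  2.4 91. ] turn 8.9 rows>= 1.4560662112130993 j7 0.09619769303989287
```

Emit:
{"op": "send_rows", "data": {"moves": [0,2,40,9,0,2,70,9,0,2,85,9,0,2,90,9,0,2,90,9]}}

```text
clock: 10.92
tcp_pos: [0.548, -0.0002, 0.0472]
orientation: [2.323, 2.115, 0.001]
contact_force: [-0.8, -0.2, 0.6]
grip_width: 0.0427
```

Emit:
{"op": "send_rows", "data": {"moves": [0,0,0,0,0,0,0,0,0,0,0,0,0,0,0,0], "hand": 1, "newtons": 60}}

```text
clock: 11.42
tcp_pos: [0.5481, -0.0001, 0.0478]
orientation: [2.323, 2.114, 0.002]
contact_force: [-1.1, 1.1, 6.4]
grip_width: 0.0131
```

Emit:
{"op": "send_rows", "data": {"moves": [0,-2,0,0,0,-4,0,0,0,-4,0,0]}}

```text
clock: 11.8
tcp_pos: [0.545, 0.0002, 0.0479]
orientation: [2.322, 2.113, 0.004]
contact_force: [2.0, -0.2, 8.3]
grip_width: 0.013
```

Emit:
{"op": "send_rows", "data": {"moves": [0,-10,0,0,0,-20,0,0,0,-30,0,0,0,-40,0,0,0,-48,0,0,0,-53,0,0,0,-53,0,0]}}

```text
clock: 12.68
tcp_pos: [0.4916, 0.0054, 0.0478]
orientation: [2.323, 2.114, 0.003]
contact_force: [1.0, 0.5, 9.8]
grip_width: 0.0128
```

Emit:
{"op": "send_rows", "data": {"moves": [0,0,0,0,0,0,0,0,0,0,0,0,0,0,-30,0,0,0,-80,0,0,0,-120,0,0,0,-160,0,0,0,-160,0], "hand": 0.5}}

```text
clock: 13.68
tcp_pos: [0.4927, 0.0054, 0.2095]
orientation: [2.321, 2.113, 0.008]
contact_force: [-0.9, -0.8, -0.9]
grip_width: 0.0427
```

```bash
python3 - <<'E'
from h import *
plan([.5715,.285,.15],14)
g=grab("scene");crop(g,220,200,140,110,5,"s8.png")
E
```

```text
t 13.675 p [0.4927 0.0054 0.2095] yaw of tool y -5.372004740272187 w 0.04269941452593747 F [-0.8779 -0.8478 -0.9209] tilt [ 0.0054  0.0015 -1.    ] q [-0.483   0.2019  0.3975  2.0307 -0.099   0.9211 -0.127 ]
shift [285.7  52.   60.4] turn -19.4 rows>= 4.744906089847254 j7 -0.1269645565964091
```

View pics/s8.png

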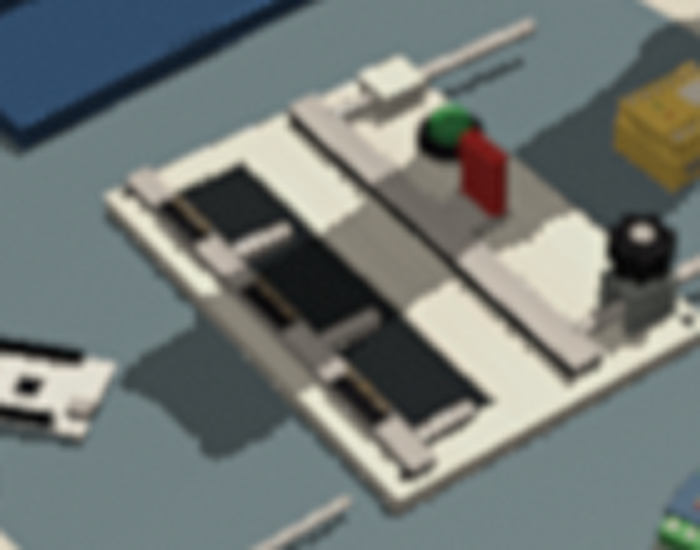

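```bash
python3 - <<'E'
from h import *
f=grab("top");crop(f,180,180,160,120,5,"t6.png")
E
```

```text
(no output)
```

View pics/t6.png

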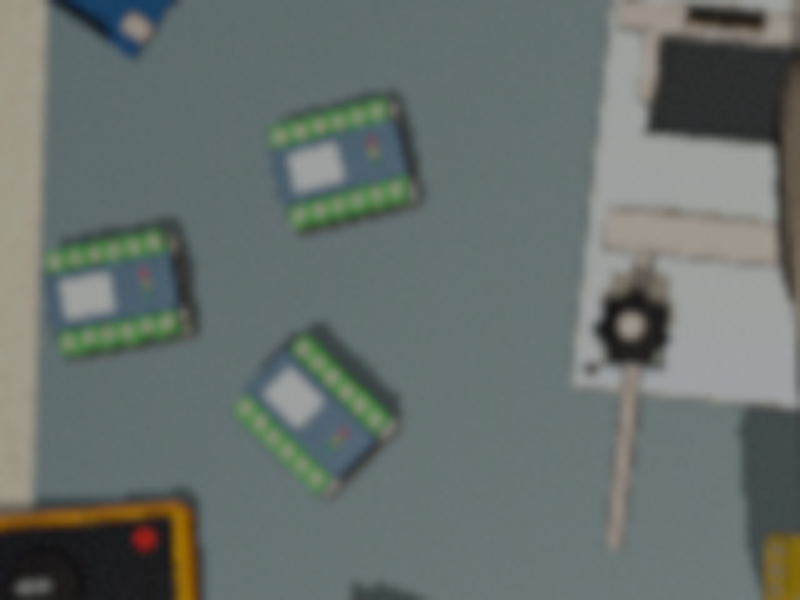

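Emit:
{"op": "send_rows", "data": {"moves": [286,52,60,-20,286,52,60,-20,286,52,60,-20,286,52,60,-20,286,52,60,-20,286,52,60,-20,286,52,60,-20], "hand": 0}}

```text
clock: 14.65
tcp_pos: [0.5686, 0.2836, 0.145]
orientation: [-1.921, -2.485, 0.006]
contact_force: [-0.0, -0.9, -0.3]
grip_width: 0.0853
```

```bash
python3 - <<'E'
from h import *
plan([.5715,.285,.016],14.5)
E
```

```text
t 14.65 p [0.5686 0.2836 0.145 ] yaw of tool y 14.598974827718488 w 0.0853031236747812 F [-0.0151 -0.8689 -0.2991] tilt [-0.0027 -0.0025 -1.    ] q [-0.7268  0.509   0.2261  1.7426 -0.1379  0.9092 -0.1883]
shift [  0.8   3.6 129. ] turn 0.1 rows>= 2.064865321559865 j7 -0.1883064597312883
```

Emit:
{"op": "send_rows", "data": {"moves": [1,3,50,0,1,3,90,0,1,3,115,0,1,3,128,0,1,3,128,0]}}

```text
clock: 15.28
tcp_pos: [0.5719, 0.2854, 0.0185]
orientation: [-1.922, -2.485, 0.002]
contact_force: [0.0, 0.3, 0.5]
grip_width: 0.0852
```

Emit:
{"op": "send_rows", "data": {"moves": [0,0,0,0,0,0,0,0,0,0,0,0,0,0,0,0], "hand": 1, "newtons": 40}}

```text
clock: 15.78
tcp_pos: [0.5733, 0.2873, 0.0206]
orientation: [1.92, 2.485, 0.004]
contact_force: [-0.5, -0.6, 7.1]
grip_width: 0.055
```

Emit:
{"op": "send_rows", "data": {"moves": [0,0,-20,0,0,0,-60,0,0,0,-100,0,0,0,-120,0,0,0,-120,0]}}

```text
clock: 16.4
tcp_pos: [0.5728, 0.2873, 0.1405]
orientation: [1.92, 2.486, 0.004]
contact_force: [-0.6, 0.7, -3.2]
grip_width: 0.0549
```

```bash
cat >> h.py <<'E'
JO=np.array([.5548,.0015,0]);JA=R.from_euler('z',-5.56,degrees=True).as_matrix()
def J(x,y,z): return JO+JA@np.array([x,y,z])
E
python3 - <<'E'
from h import *
g=grab("scene");crop(g,300,190,140,150,4,"s9.png")
for b in (1,0,-1): print(J(.052,.092*b,.036))
plan(J(.045,-.098,.14),-5.56)
E
```

```text
[0.6155 0.088  0.036 ]
[ 0.6066 -0.0035  0.036 ]
[ 0.5976 -0.0951  0.036 ]
t 16.45 p [0.5718 0.2868 0.1387] yaw of tool y 14.636723538733518 w 0.055366407950977393 F [-0.2156 -0.021  -2.4443] tilt [-0.0001  0.0001 -1.    ] q [-0.7268  0.5211  0.2256  1.7392 -0.1432  0.8974 -0.1851]
shift [-379.2  -80.1   -1.3] turn 20.2 rows>= 6.201893250359465 j7 -0.1851189384774081
```

View pics/s9.png

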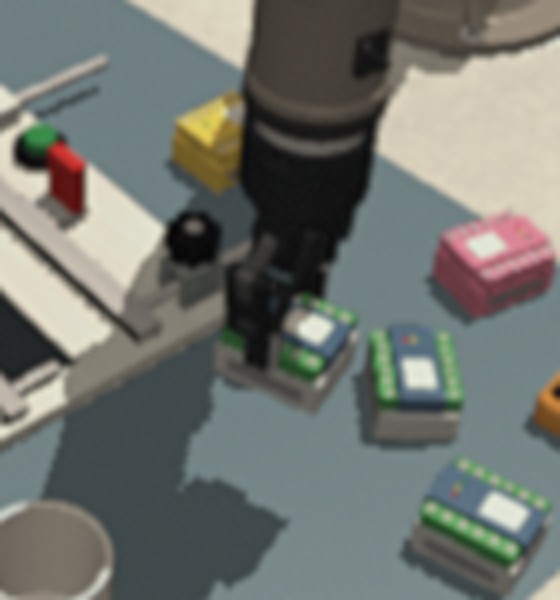

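Emit:
{"op": "send_rows", "data": {"moves": [-40,-8,0,3,-100,-20,0,6,-160,-33,0,9,-220,-45,0,12,-280,-58,0,15,-330,-69,0,18,-365,-77,0,20,-379,-80,0,20]}}

```text
clock: 17.45
tcp_pos: [0.5888, -0.1029, 0.1371]
orientation: [-2.326, -2.11, 0.005]
contact_force: [0.0, 0.5, -3.2]
grip_width: 0.0548
```

```bash
python3 - <<'E'
from h import *
plan(J(.045,-.098,.04),-5.56)
E
```

```text
t 17.45 p [ 0.5888 -0.1029  0.1371] yaw of tool y -5.575936444157712 w 0.054816275531230065 F [ 0.0489  0.5419 -3.1534] tilt [-0.0034 -0.0011 -1.    ] q [-0.211   0.4763  0.3686  1.849  -0.2179  0.8592  0.1664]
shift [ 2.7  1.4 97.1] turn -0.0 rows>= 1.55398075215629 j7 0.16644496838807096
```

Emit:
{"op": "send_rows", "data": {"moves": [2,1,40,0,2,1,75,0,2,1,92,0,2,1,97,0,2,1,99,0,2,1,99,0]}}

```text
clock: 18.2
tcp_pos: [0.59, -0.0992, 0.0406]
orientation: [-2.322, -2.114, 0.004]
contact_force: [-7.3, -2.9, 9.6]
grip_width: 0.0552
```

```bash
python3 - <<'E'
from h import *
o,_=st();print(JA.T@o["contact_force"], JA.T@(o["tcp_pos"]-JO))
g=grab("scene");crop(g,220,190,140,110,5,"s10.png")
E
```

```text
t 18.2 p [ 0.59   -0.0992  0.0406] yaw of tool y -5.372780125236098 w 0.055203799435295964 F [-7.3296 -2.8537  9.6397] tilt [-0.0031 -0.0005 -1.    ] q [-0.1702  0.6124  0.3108  1.8952 -0.2823  0.6796  0.2155]
[-7.0186 -3.5504  9.6397] [ 0.0448 -0.0968  0.0406]
```

View pics/s10.png

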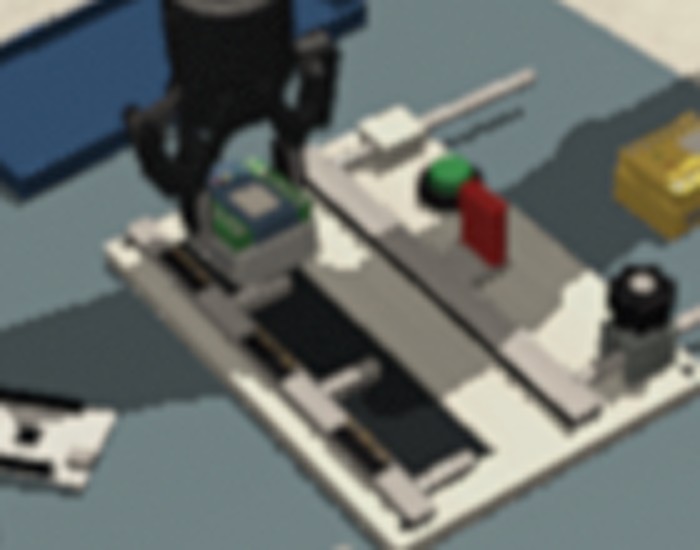

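Emit:
{"op": "send_rows", "data": {"moves": [0,0,0,0,0,0,0,0]}}

```text
clock: 18.5
tcp_pos: [0.5904, -0.0992, 0.0406]
orientation: [-2.322, -2.114, 0.003]
contact_force: [-7.4, -2.7, 7.9]
grip_width: 0.0554
```

```bash
python3 - <<'E'
from h import *
o,_=st();print(JA.T@o["contact_force"], JA.T@(o["tcp_pos"]-JO))
g=grab("scene");im=g["img"][:,:,::-1]
s=8;u0,v0,w,h=235,205,75,60
big=cv2.resize(im[v0:v0+h,u0:u0+w],None,fx=s,fy=s,interpolation=cv2.INTER_CUBIC)
big=(np.clip((big/255.)**.7*1.1,0,1)*255).astype(np.uint8)
def dr(P,c):
    q=[tuple(((w2p(g,p)-[u0,v0]+.5)*s).astype(int)) for p in P]
    for a,b in zip(q,q[1:]): cv2.line(big,a,b,c,1)
dr([J(.08,.14,.025),J(.08,-.14,.025)],(0,0,255))
for yy in(-.057,.035):dr([J(.08,yy,.025),J(.042,yy,.025),J(.042,yy+.008,.025),J(.08,yy+.008,.025)],(255,0,255))
t=JA.T@(o["tcp_pos"]-JO)
x,y=t[:2]
for z in (t[2]-.0206,t[2]+.0214):
    dr([J(x+a*.028,y+b*.035,z) for a,b in [(1,1),(1,-1),(-1,-1),(-1,1),(1,1)]],(0,255,255))
cv2.imwrite("pics/s11.png",big)
E
```

```text
t 18.5 p [ 0.5904 -0.0992  0.0406] yaw of tool y -5.372884250013144 w 0.05542596693605132 F [-7.4057 -2.7299  7.8734] tilt [-0.0022 -0.0006 -1.    ] q [-0.1702  0.6123  0.3108  1.895  -0.2824  0.6789  0.2154]
[-7.1064 -3.4345  7.8734] [ 0.0452 -0.0967  0.0406]
```

View pics/s11.png

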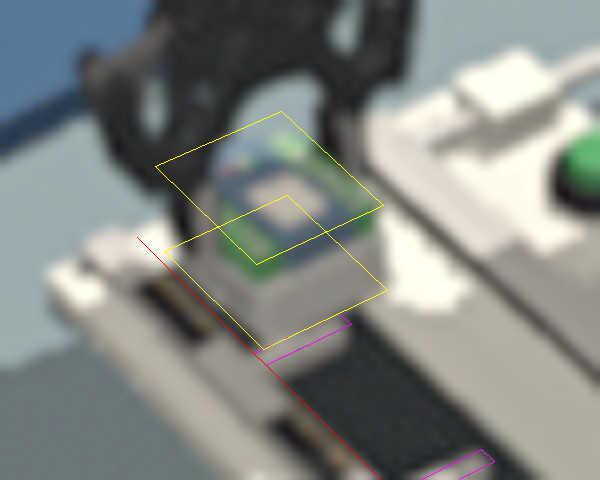

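Emit:
{"op": "send_rows", "data": {"moves": [0,0,-4,0,-2,-4,-8,0,-4,-7,-8,0,-4,-7,-8,0]}}

```text
clock: 19.05
tcp_pos: [0.5838, -0.1016, 0.0478]
orientation: [-2.323, -2.114, 0.0]
contact_force: [0.6, -0.2, -1.7]
grip_width: 0.0554
```

```bash
cat >> h.py <<'E'
def js():
    o=r.get_obs();M=R.from_rotvec(o["orientation"]).as_matrix()
    print("F",JA.T@o["contact_force"],"m",JA.T@o["moment"],"jig pos",JA.T@(o["tcp_pos"]-JO),"yaw",np.degrees(np.arctan2(M[1,1],M[0,1])),"w",o["grip_width"],"tool z in jig",JA.T@M[:,2],"t",o["clock"])
E
python3 -c "
from h import *
js()"
```

```text
F [ 0.5887 -0.1379 -1.6822] m [-0.0034 -0.0509  0.0281] jig pos [ 0.0389 -0.0998  0.0478] yaw -5.386613558072632 w 0.05541074280690389 tool z in jig [-0.0004  0.     -1.    ] t 19.05
```

Emit:
{"op": "send_rows", "data": {"moves": [0,0,2,0,0,0,4,0,0,0,6,0,0,0,8,0,0,0,8,0]}}

```text
clock: 19.68
tcp_pos: [0.5841, -0.1015, 0.0396]
orientation: [-2.323, -2.115, 0.0]
contact_force: [-0.9, 0.2, -1.4]
grip_width: 0.0551
```

```bash
python3 -c "
from h import *
js()"
```

```text
F [-0.8969  0.1167 -1.4384] m [-0.0254  0.0138  0.0101] jig pos [ 0.0391 -0.0997  0.0396] yaw -5.371973635402256 w 0.05508213668912162 tool z in jig [-0.0004 -0.     -1.    ] t 19.675
```

Emit:
{"op": "send_rows", "data": {"moves": [0,0,1,0,0,0,2,0,0,0,3,0,0,0,4,0,0,0,4,0]}}

```text
clock: 20.3
tcp_pos: [0.5844, -0.1012, 0.0375]
orientation: [-2.323, -2.114, -0.001]
contact_force: [-5.3, 2.7, 14.9]
grip_width: 0.055
```

```bash
python3 -c "
from h import *
js()"
```

```text
F [-5.4911  2.1678 14.9434] m [ 0.0236  1.3113 -0.0697] jig pos [ 0.0394 -0.0994  0.0375] yaw -5.377919954742036 w 0.05499062892212121 tool z in jig [ 0.0001  0.0011 -1.    ] t 20.3
```

Emit:
{"op": "send_rows", "data": {"moves": [0,0,-1,0,0,0,-2,0,0,0,-2,0]}}

```text
clock: 20.68
tcp_pos: [0.5844, -0.1015, 0.0378]
orientation: [2.323, 2.115, 0.0]
contact_force: [-0.4, 0.0, 0.8]
grip_width: 0.0554
```

```bash
python3 -c "
from h import *
js()
g=grab('scene');crop(g,235,200,75,60,8,'s12.png')"
```

```text
F [-0.4179  0.0004  0.8208] m [-0.0463  0.1405  0.062 ] jig pos [ 0.0394 -0.0997  0.0378] yaw -5.37052124497748 w 0.05537782992035913 tool z in jig [ 0.0002 -0.     -1.    ] t 20.675
```

View pics/s12.png

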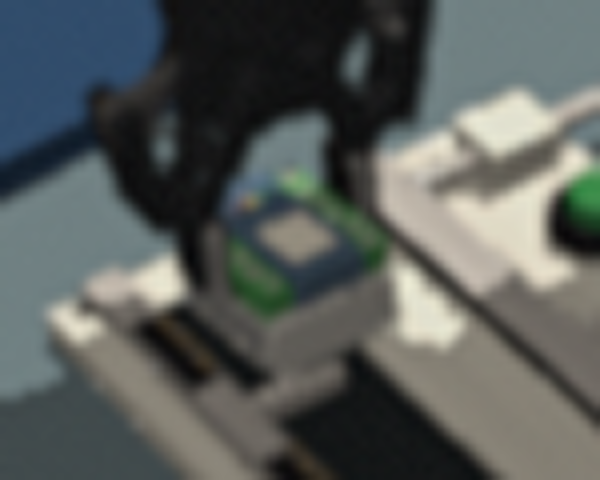

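Emit:
{"op": "send_rows", "data": {"moves": [1,0,0,0,2,0,0,0,3,0,0,0,4,0,0,0,4,0,0,0]}}

```text
clock: 21.35
tcp_pos: [0.5845, -0.0993, 0.0379]
orientation: [2.324, 2.112, -0.002]
contact_force: [0.7, -5.1, -2.1]
grip_width: 0.0552
```

```bash
python3 -c "
from h import *
js()"
```

```text
F [ 1.2102 -4.9949 -2.1248] m [-1.2238 -0.1298 -0.1063] jig pos [ 0.0393 -0.0974  0.0379] yaw -5.461445756651036 w 0.05516505561924813 tool z in jig [ 0.0004 -0.0017 -1.    ] t 21.35
```

Emit:
{"op": "send_rows", "data": {"moves": [0,2,0,0,0,4,0,0,0,6,0,0,0,8,0,0,0,9,0,0,0,9,0,0]}}

```text
clock: 22.1
tcp_pos: [0.5908, -0.0997, 0.0376]
orientation: [-2.322, -2.111, 0.007]
contact_force: [-6.7, -4.1, 4.1]
grip_width: 0.0553
```

```bash
python3 -c "
from h import *
js()"
```

```text
F [-6.2517 -4.6948  4.1472] m [-1.2322  1.435  -0.1356] jig pos [ 0.0457 -0.0973  0.0376] yaw -5.457179521716869 w 0.0553296963299756 tool z in jig [-0.005  -0.0011 -1.    ] t 22.1
```

```bash
python3 -c "
from h import *
js()
g=grab('scene');crop(g,230,195,85,70,9,'s13.png')
f=grab('top');crop(f,370,165,60,60,9,'t13.png')"
```

```text
F [-6.2517 -4.6948  4.1472] m [-1.2322  1.435  -0.1356] jig pos [ 0.0457 -0.0973  0.0376] yaw -5.457179521716869 w 0.0553296963299756 tool z in jig [-0.005  -0.0011 -1.    ] t 22.1
```

View pics/s13.png

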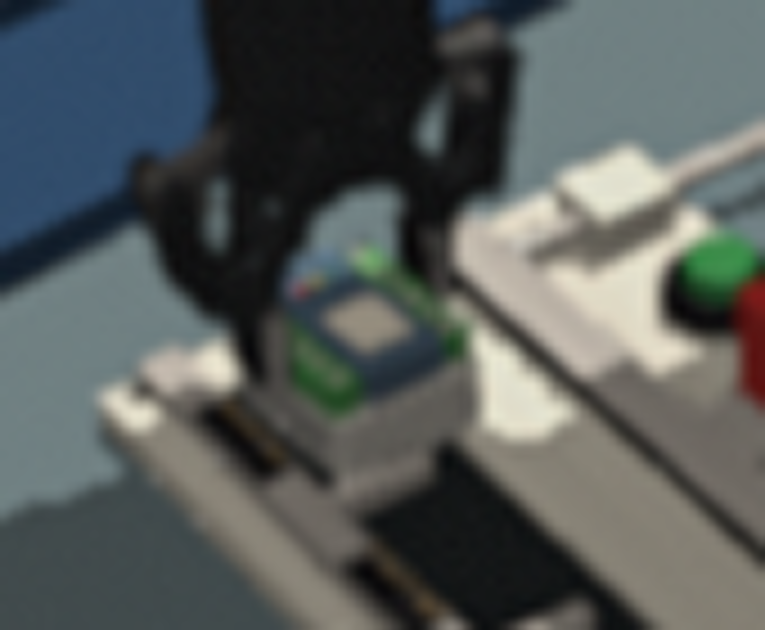

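View pics/t13.png

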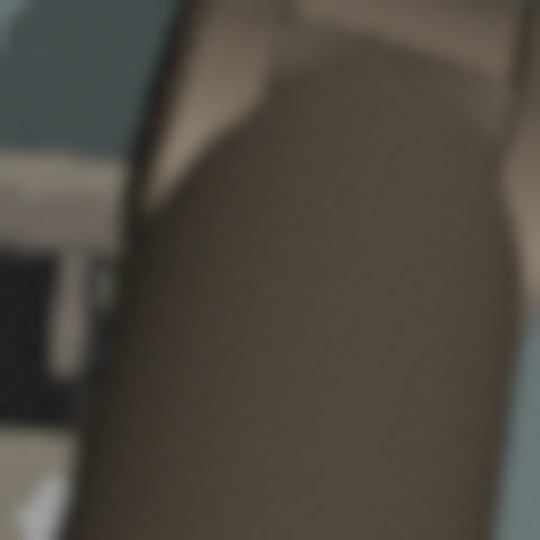

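Emit:
{"op": "send_rows", "data": {"moves": [0,1,0,0,0,2,0,0,0,3,0,0,0,3,0,0]}}

```text
clock: 22.7
tcp_pos: [0.5938, -0.1, 0.0376]
orientation: [-2.322, -2.111, 0.007]
contact_force: [-8.0, -3.9, 5.1]
grip_width: 0.0552
```

```bash
python3 -c "
from h import *
js()"
```

```text
F [-7.606  -4.7047  5.1289] m [-1.2168  1.4952 -0.1154] jig pos [ 0.0486 -0.0973  0.0376] yaw -5.460277644050259 w 0.055186890755522675 tool z in jig [-0.0051 -0.0011 -1.    ] t 22.7
```

Emit:
{"op": "send_rows", "data": {"moves": [0,1,0,0,0,2,0,0,0,3,0,0,0,3,0,0]}}

```text
clock: 23.2
tcp_pos: [0.5967, -0.1003, 0.0376]
orientation: [-2.322, -2.111, 0.007]
contact_force: [-7.6, -4.1, 4.9]
grip_width: 0.0555
```

```bash
python3 -c "
from h import *
js()"
```

```text
F [-7.1541 -4.7794  4.8887] m [-1.2282  1.4798 -0.0479] jig pos [ 0.0516 -0.0973  0.0376] yaw -5.455893582568645 w 0.05545046131750159 tool z in jig [-0.0051 -0.0011 -1.    ] t 23.2
```

Emit:
{"op": "send_rows", "data": {"moves": [0,1,0,0,0,2,0,0,0,2,0,0]}}

```text
clock: 23.58
tcp_pos: [0.5988, -0.1005, 0.0376]
orientation: [-2.322, -2.111, 0.007]
contact_force: [-7.3, -3.5, 4.3]
grip_width: 0.0557
```

```bash
python3 -c "
from h import *
js()"
```

```text
F [-6.8827 -4.2002  4.2992] m [-1.2793  1.463  -0.111 ] jig pos [ 0.0537 -0.0973  0.0376] yaw -5.458236137908064 w 0.05570442572185891 tool z in jig [-0.005  -0.0011 -1.    ] t 23.575
```

Emit:
{"op": "send_rows", "data": {"moves": [0,1,0,0,0,2,0,0,0,2,0,0]}}

```text
clock: 23.95
tcp_pos: [0.5996, -0.1006, 0.0375]
orientation: [-2.321, -2.109, 0.009]
contact_force: [-9.6, -3.2, 8.0]
grip_width: 0.0549
```

```bash
python3 -c "
from h import *
js()
g=grab('scene');crop(g,230,195,85,70,9,'s14.png')"
```

```text
F [-9.2899 -4.1344  7.9887] m [-1.1668  2.1533 -0.1514] jig pos [ 0.0545 -0.0973  0.0375] yaw -5.477780764168593 w 0.054896930136740976 tool z in jig [-0.0073 -0.0008 -1.    ] t 23.95
```

View pics/s14.png

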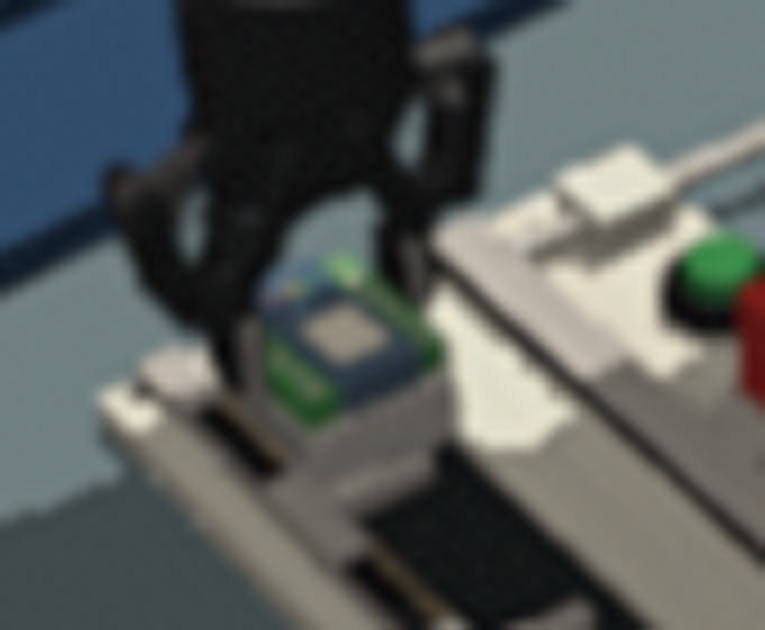

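Emit:
{"op": "send_rows", "data": {"moves": [0,0,0,0,0,0,0,0,0,0,-2,0,0,0,-30,0,0,0,-80,0,0,0,-130,0,0,0,-130,0], "hand": 0.1}}

```text
clock: 24.88
tcp_pos: [0.6067, -0.0997, 0.1725]
orientation: [2.319, 2.111, 0.01]
contact_force: [0.1, -1.1, 0.2]
grip_width: 0.077
```

```bash
python3 - <<'E'
from h import *
js()
f=grab("top");crop(f,180,180,160,120,5,"t15.png")
g=grab('scene');crop(g,230,195,85,70,9,'s15.png')
plan([.4385,.2976,.15],-43.5)
E
```

```text
F [ 0.2004 -1.0456  0.228 ] m [-0.0267  0.0098 -0.0428] jig pos [ 0.0615 -0.0957  0.1725] yaw -5.369043372724368 w 0.0769990202428672 tool z in jig [ 0.0088  0.0007 -1.    ] t 24.875
t 24.975 p [ 0.6038 -0.0989  0.1683] yaw of tool y -5.342508404347664 w 0.07708074473882778 F [-0.9618 -0.1134 -0.7316] tilt [ 0.0011  0.0004 -1.    ] q [-0.2264  0.4578  0.3827  1.7947 -0.2085  0.9277  0.1529]
shift [ 379.4 -201.5   18.2] turn 38.2 rows>= 6.879966750116909 j7 0.1528911153484692
```

View pics/t15.png

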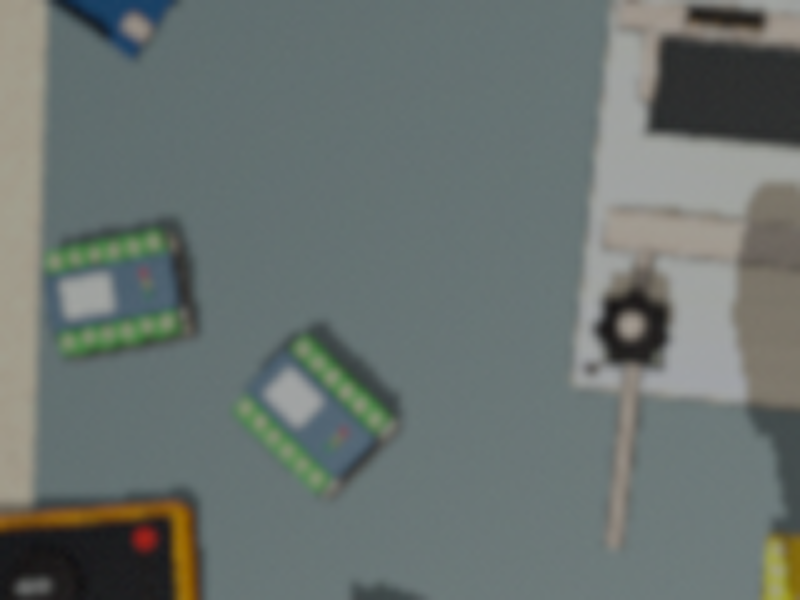

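View pics/s15.png

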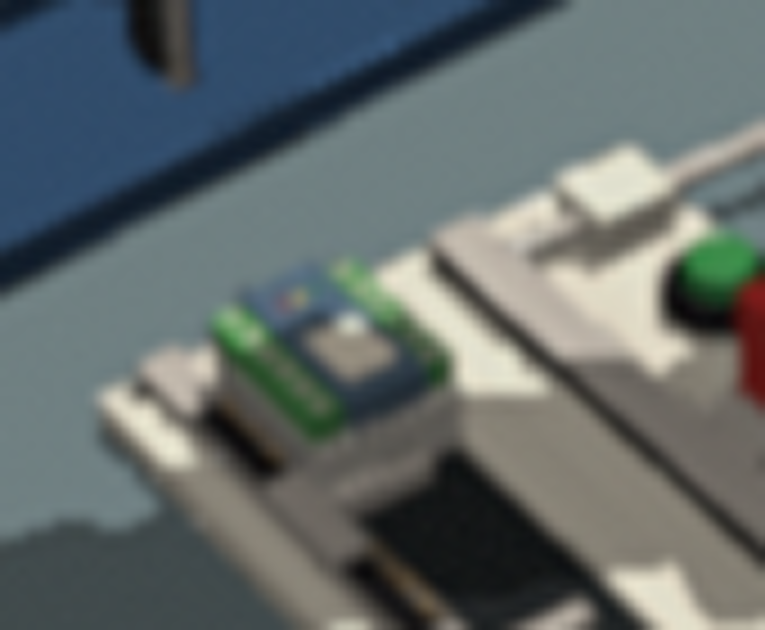

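Emit:
{"op": "send_rows", "data": {"moves": [379,-201,18,38,379,-201,18,38,379,-201,18,38,379,-201,18,38,379,-201,18,38,379,-201,18,38,379,-201,18,38,379,-201,18,38], "hand": 0}}

```text
clock: 25.98
tcp_pos: [0.4351, 0.3018, 0.148]
orientation: [-2.878, -1.257, 0.005]
contact_force: [0.6, -1.6, -0.4]
grip_width: 0.0855
```

```bash
python3 - <<'E'
from h import *
plan([.4385,.2976,.016],-43.5)
f=grab("top");crop(f,285,165,140,115,5.5,"t16.png")
E
```

```text
t 25.975 p [0.4351 0.3018 0.148 ] yaw of tool y -42.80835766889111 w 0.08554764548771851 F [ 0.566  -1.6386 -0.3953] tilt [-0.0031 -0.0006 -1.    ] q [-1.0825  0.3639  0.4444  2.004  -0.2127  0.8207 -1.2644]
shift [ -0.4   5.6 132. ] turn 0.7 rows>= 2.113810153367411 j7 -1.2643593088624754
```

View pics/t16.png

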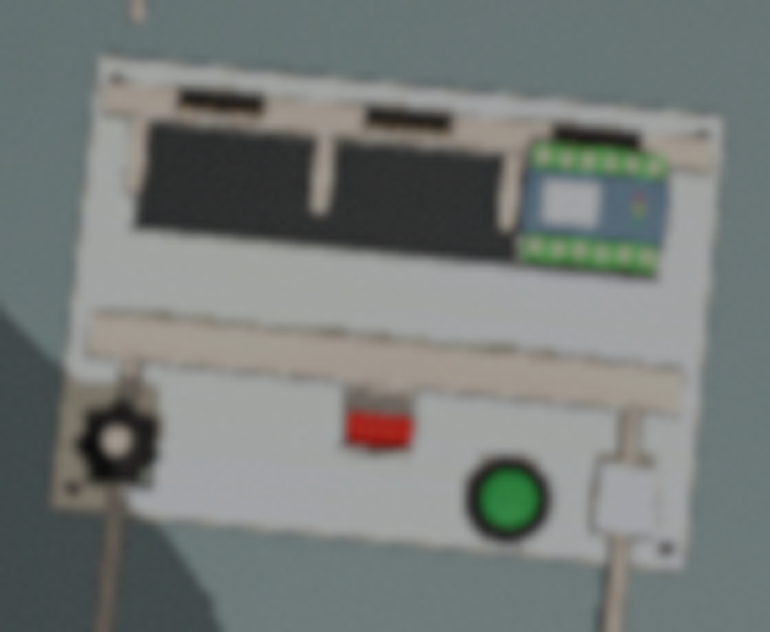

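```bash
python3 - <<'E'
from h import *
f=grab("top")
c,a,e,s=fitrect(f,unc([(100,58),(722,117),(685,568),(52,508)],285,165,5.5),.015,.225,.310);print(c,a,e,s)
c2,a2,e,s=fitrect(f,unc([(528,143),(670,160),(658,274),(518,262)],285,165,5.5),.055,.056,.070);print(c2,a2,e,s)
print(JA.T@(np.r_[c2,0]-JO), JA.T@(np.r_[c2-c,0]))
E
```

```text
[ 0.5533 -0.0003] -5.2699456723990465 0.00110734720879038 (309.14239501953125, 224.2261962890625)
[ 0.597  -0.0965] -5.717605623525003 0.0014426348084692153 (68.22584533691406, 57.789634704589844)
[ 0.0515 -0.0935  0.    ] [ 0.0529 -0.0915  0.    ]
```

Emit:
{"op": "send_rows", "data": {"moves": [0,4,50,1,0,4,90,1,0,4,115,1,0,4,130,1,0,4,130,1]}}

```text
clock: 26.7
tcp_pos: [0.4419, 0.2925, 0.0191]
orientation: [2.896, 1.215, -0.003]
contact_force: [0.6, 0.3, -0.3]
grip_width: 0.0855
```

Emit:
{"op": "send_rows", "data": {"moves": [0,0,0,0,0,0,0,0,0,0,0,0,0,0,0,0], "hand": 1, "newtons": 40}}

```text
clock: 27.2
tcp_pos: [0.4424, 0.2948, 0.0211]
orientation: [-2.895, -1.218, -0.003]
contact_force: [-1.1, -0.3, 6.5]
grip_width: 0.0546
```

```bash
python3 -c "
from h import *
st();js()
g=grab('scene');crop(g,350,200,120,130,5,'s17.png')"
```

```text
t 27.2 p [0.4424 0.2948 0.0211] yaw of tool y -44.360523084687216 w 0.05464285280704919 F [-1.0837 -0.2521  6.4747] tilt [ 0.0013  0.0017 -1.    ] q [-0.9749  0.5711  0.3442  2.0661 -0.353   0.5576 -1.1536]
F [-1.0542 -0.3559  6.4747] m [ 0.0038  0.3411 -0.0073] jig pos [-0.1403  0.2811  0.0211] yaw -44.360523084687216 w 0.05464285280704919 tool z in jig [ 0.0011  0.0018 -1.    ] t 27.2
```

View pics/s17.png

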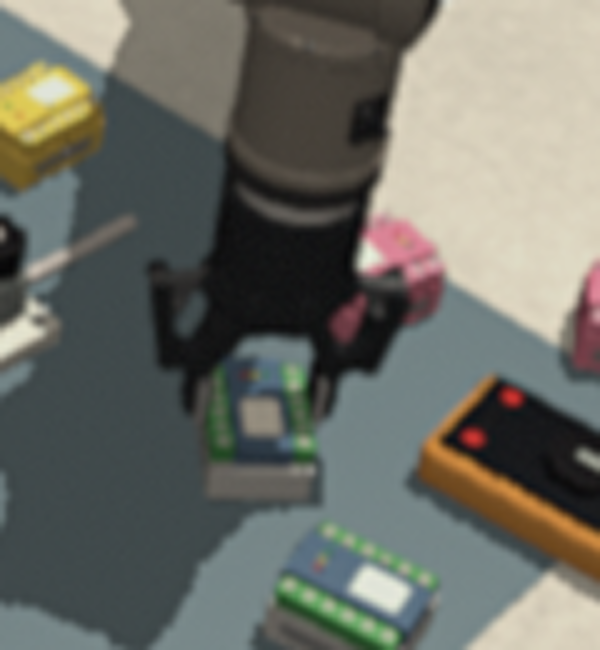

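Emit:
{"op": "send_rows", "data": {"moves": [0,0,-20,0,0,0,-60,0,0,0,-100,0,0,0,-130,0,0,0,-130,0]}}

```text
clock: 27.88
tcp_pos: [0.4431, 0.2951, 0.1524]
orientation: [-2.894, -1.217, -0.008]
contact_force: [0.0, -0.1, -2.8]
grip_width: 0.0549
```

```bash
cat >> h.py <<'E'
JO=np.array([.5554,-.0015,0]);JA=R.from_euler('z',-5.4,degrees=True).as_matrix()
E
python3 - <<'E'
from h import *
plan(J(.043,-.007,.15),-5.4)
js()
E
```

```text
t 27.875 p [0.4431 0.2951 0.1524] yaw of tool y -44.3678548538788 w 0.054885793266537065 F [ 0.0273 -0.0611 -2.83  ] tilt [ 0.0037  0.004  -1.    ] q [-1.0837  0.3607  0.4694  2.0013 -0.2209  0.8227 -1.2643]
shift [-111.9  325.5    1.7] turn -39.0 rows>= 5.506728387838262 j7 -1.2642672204391072
F [ 0.0329 -0.0583 -2.83  ] m [-0.0275 -0.0243  0.0043] jig pos [-0.1397  0.2847  0.1524] yaw -44.3678548538788 w 0.054885793266537065 tool z in jig [ 0.0033  0.0043 -1.    ] t 27.875
```

Emit:
{"op": "send_rows", "data": {"moves": [-14,41,0,-5,-31,90,0,-12,-48,140,0,-19,-65,190,0,-25,-82,240,0,-31,-98,285,0,-37,-112,325,0,-39,-112,325,0,-39]}}

```text
clock: 28.88
tcp_pos: [0.5959, -0.0181, 0.1488]
orientation: [2.329, 2.107, -0.003]
contact_force: [0.4, -1.0, -1.9]
grip_width: 0.0546
```

```bash
python3 - <<'E'
from h import *
plan(J(.043,-.007,.041),-5.4)
E
```

```text
t 28.875 p [ 0.5959 -0.0181  0.1488] yaw of tool y -5.733668972316431 w 0.05463951098329041 F [ 0.4003 -1.0177 -1.9028] tilt [-0.0007 -0.0024 -1.    ] q [-0.3619  0.4581  0.3767  1.8464 -0.2101  0.877   0.0147]
shift [  6.    1.1 107.8] turn -0.3 rows>= 1.7270629116536191 j7 0.014664387590532603
```

Emit:
{"op": "send_rows", "data": {"moves": [1,0,40,0,1,0,75,0,1,0,98,0,1,0,104,0,1,0,106,0,1,0,106,0]}}

```text
clock: 29.62
tcp_pos: [0.5965, -0.012, 0.0446]
orientation: [2.322, 2.115, 0.002]
contact_force: [-0.6, -0.1, -1.2]
grip_width: 0.0551
```

```bash
python3 - <<'E'
from h import *
js()
E
```

```text
F [-0.6128 -0.1923 -1.1534] m [-0.0197  0.0256 -0.0187] jig pos [ 0.0419 -0.0066  0.0446] yaw -5.362879910869823 w 0.055066022032725884 tool z in jig [ 0.0012  0.0003 -1.    ] t 29.625
```

Emit:
{"op": "send_rows", "data": {"moves": [0,0,2,0,0,0,4,0,0,0,6,0,0,0,6,0]}}

```text
clock: 30.12
tcp_pos: [0.5958, -0.0123, 0.0377]
orientation: [-2.323, -2.115, 0.0]
contact_force: [0.3, -0.5, -1.6]
grip_width: 0.0553
```

```bash
python3 - <<'E'
from h import *
js()
g=grab('scene');crop(g,235,200,85,70,9,'s18.png')
E
```

```text
F [ 0.2997 -0.431  -1.5767] m [-0.0029  0.0081 -0.0053] jig pos [ 0.0412 -0.0069  0.0377] yaw -5.373513082989781 w 0.055271566358196036 tool z in jig [-0.0003 -0.     -1.    ] t 30.125
```

View pics/s18.png

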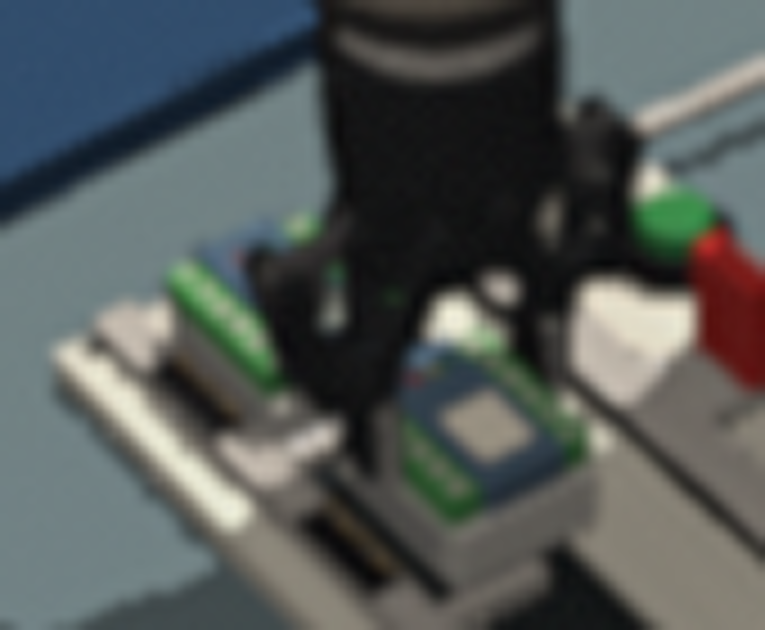

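Emit:
{"op": "send_rows", "data": {"moves": [0,0,1,0,0,0,1.5,0,0,0,1.5,0]}}

```text
clock: 30.55
tcp_pos: [0.5959, -0.0122, 0.0363]
orientation: [-2.323, -2.115, 0.0]
contact_force: [0.2, 0.1, -1.7]
grip_width: 0.0549
```

Emit:
{"op": "send_rows", "data": {"moves": [1,0,0,0,2,0,0,0,3,0,0,0,4,0,0,0,4,0,0,0]}}

```text
clock: 31.18
tcp_pos: [0.5963, -0.0081, 0.0364]
orientation: [-2.323, -2.115, -0.0]
contact_force: [-0.2, -0.6, -0.6]
grip_width: 0.0552
```

```bash
python3 - <<'E'
from h import *
js()
E
```

```text
F [-0.1874 -0.571  -0.5911] m [-0.0318  0.0189  0.0143] jig pos [ 0.0414 -0.0027  0.0364] yaw -5.358210711950952 w 0.055163373037823024 tool z in jig [ 0.      0.0001 -1.    ] t 31.175
```

Emit:
{"op": "send_rows", "data": {"moves": [1,0,0,0,2,0,0,0,3,0,0,0,4,0,0,0,4,0,0,0]}}

```text
clock: 31.8
tcp_pos: [0.5964, -0.0066, 0.0365]
orientation: [2.324, 2.112, -0.003]
contact_force: [-1.8, -5.8, 0.9]
grip_width: 0.0553
```

```bash
python3 - <<'E'
from h import *
js()
E
```

```text
F [-1.2169 -5.986   0.8609] m [-1.3828  0.1577 -0.1535] jig pos [ 0.0413 -0.0012  0.0365] yaw -5.483376978260879 w 0.055256920306579076 tool z in jig [-0.0001 -0.0022 -1.    ] t 31.8
```

Stop contact. Now push away to the fence (about 11 mm).

Emit:
{"op": "send_rows", "data": {"moves": [0,2,0,0,0,4,0,0,0,6,0,0,0,8,0,0,0,9,0,0,0,9,0,0]}}

```text
clock: 32.55
tcp_pos: [0.6029, -0.0075, 0.0363]
orientation: [-2.323, -2.112, 0.008]
contact_force: [-8.0, -6.1, 6.7]
grip_width: 0.0553
```

```bash
python3 - <<'E'
from h import *
js()
E
```

```text
F [-7.3641 -6.8369  6.6616] m [-1.2894  1.5684  0.1049] jig pos [ 0.0478 -0.0015  0.0363] yaw -5.462015260708281 w 0.055255566692498675 tool z in jig [-0.005  -0.0022 -1.    ] t 32.55
```

Emit:
{"op": "send_rows", "data": {"moves": [0,1,0,0,0,2,0,0,0,3,0,0,0,3,0,0]}}

```text
clock: 33.05
tcp_pos: [0.6059, -0.0078, 0.0363]
orientation: [-2.323, -2.111, 0.008]
contact_force: [-7.4, -5.4, 6.7]
grip_width: 0.0549
```

```bash
python3 - <<'E'
from h import *
js()
E
```

```text
F [-6.8325 -6.0317  6.7029] m [-1.3108  1.6306  0.123 ] jig pos [ 0.0508 -0.0015  0.0363] yaw -5.467589861004487 w 0.05486607339198309 tool z in jig [-0.0051 -0.0022 -1.    ] t 33.05
```

Emit:
{"op": "send_rows", "data": {"moves": [0,1,0,0,0,2,0,0,0,3,0,0,0,3,0,0]}}

```text
clock: 33.55
tcp_pos: [0.6087, -0.008, 0.0363]
orientation: [-2.323, -2.111, 0.008]
contact_force: [-8.7, -5.2, 7.7]
grip_width: 0.0554
```

```bash
python3 - <<'E'
from h import *
js()
E
```

```text
F [-8.1371 -6.0279  7.7241] m [-1.2947  1.6581  0.0891] jig pos [ 0.0537 -0.0015  0.0363] yaw -5.472442937262834 w 0.05537956895953138 tool z in jig [-0.0054 -0.0022 -1.    ] t 33.55
```

Emit:
{"op": "send_rows", "data": {"moves": [0,1,0,0,0,2,0,0,0,2,0,0]}}

```text
clock: 33.92
tcp_pos: [0.6088, -0.008, 0.0363]
orientation: [-2.321, -2.109, 0.012]
contact_force: [-15.2, -5.7, 14.4]
grip_width: 0.0553
```

```bash
python3 - <<'E'
from h import *
js()
E
```

```text
F [-14.6308  -7.0719  14.3712] m [-1.2594  2.9466  0.0329] jig pos [ 0.0538 -0.0015  0.0363] yaw -5.483395889740605 w 0.0552780921445552 tool z in jig [-0.0093 -0.0019 -1.    ] t 33.925
```

Emit:
{"op": "send_rows", "data": {"moves": [0,-1,0,0,0,-1,0,0]}}

```text
clock: 34.17
tcp_pos: [0.6087, -0.008, 0.0363]
orientation: [-2.322, -2.11, 0.01]
contact_force: [-11.4, -6.5, 11.2]
grip_width: 0.0549
```

Emit:
{"op": "send_rows", "data": {"moves": [0,0,0,0,0,0,0,0,0,0,-2,0,0,0,-30,0,0,0,-80,0,0,0,-130,0,0,0,-130,0], "hand": 0.1}}

```text
clock: 35.05
tcp_pos: [0.6158, -0.0057, 0.171]
orientation: [2.319, 2.111, 0.011]
contact_force: [1.2, 0.2, -0.2]
grip_width: 0.0768
```

```bash
python3 - <<'E'
from h import *
js()
f=grab("top");crop(f,180,180,160,120,5,"t19.png")
g=grab('scene');crop(g,230,195,95,80,8,'s19.png')
plan([.502,.4055,.15],13)
E
```

```text
F [ 1.1745  0.3103 -0.2133] m [-0.0661 -0.0199 -0.0318] jig pos [0.0605 0.0015 0.171 ] yaw -5.373805419240944 w 0.0768315280364848 tool z in jig [ 0.0086  0.002  -1.    ] t 35.05
t 35.15 p [ 0.6128 -0.0054  0.1667] yaw of tool y -5.346160430705354 w 0.07737441326305015 F [ 0.5796 -0.0449 -0.232 ] tilt [ 0.0011  0.0005 -1.    ] q [-0.38    0.4613  0.3834  1.7936 -0.2106  0.9257  0.001 ]
shift [ 398.8 -148.7   16.8] turn -18.3 rows>= 6.814684936636576 j7 0.0009859810813589896
```

View pics/t19.png

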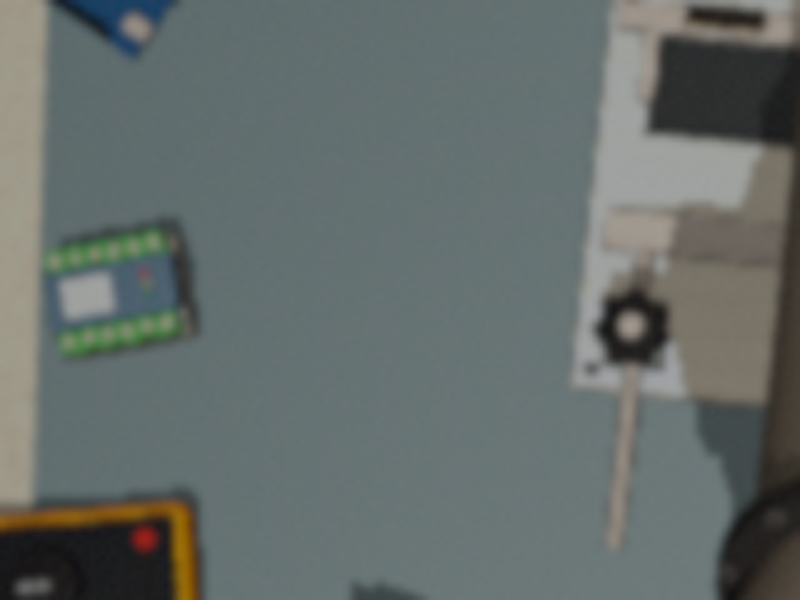

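View pics/s19.png

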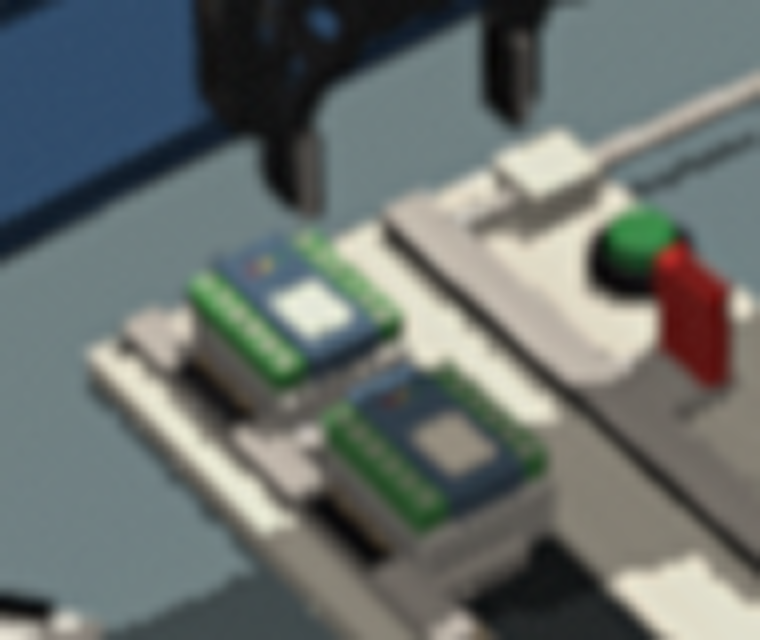

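Emit:
{"op": "send_rows", "data": {"moves": [399,-148,16,-18,399,-148,16,-18,399,-148,16,-18,399,-148,16,-18,399,-148,16,-18,399,-148,16,-18,399,-148,16,-18,399,-148,16,-18], "hand": 0}}

```text
clock: 36.15
tcp_pos: [0.4983, 0.4108, 0.1478]
orientation: [-1.951, -2.458, 0.003]
contact_force: [0.0, -0.0, 0.7]
grip_width: 0.0857
```

```bash
python3 - <<'E'
from h import *
plan([.502,.4055,.016],13)
g=grab('scene');crop(g,350,200,120,130,5,'s20.png')
E
```

```text
t 36.15 p [0.4983 0.4108 0.1478] yaw of tool y 13.142235559275685 w 0.08571885396396017 F [ 0.0357 -0.0339  0.7148] tilt [-0.004   0.0003 -1.    ] q [-0.9443  0.5206  0.2208  1.7145 -0.1406  0.9245 -0.4373]
shift [ -6.2   2.9 131.8] turn 0.1 rows>= 2.112146802633302 j7 -0.43731986158364233
```

View pics/s20.png

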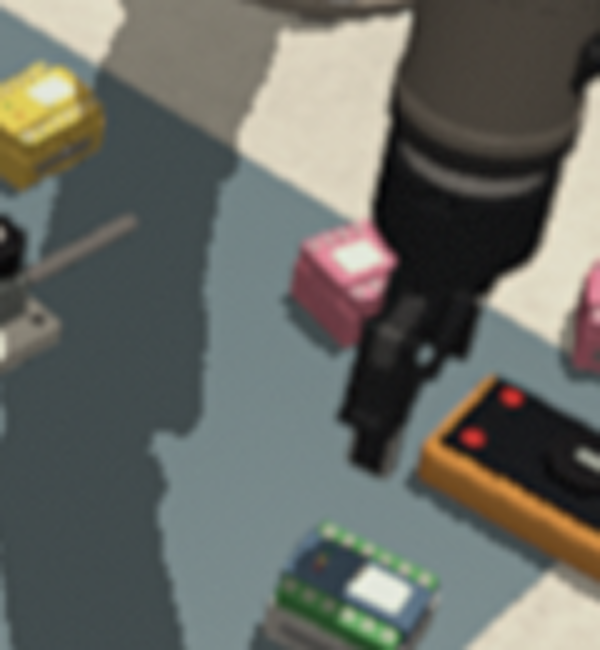

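Emit:
{"op": "send_rows", "data": {"moves": [-2,1,50,0,-2,1,90,0,-2,1,115,0,-2,1,130,0,-2,1,130,0]}}

```text
clock: 36.83
tcp_pos: [0.5039, 0.4019, 0.0192]
orientation: [1.965, 2.451, -0.004]
contact_force: [0.5, -0.1, 0.8]
grip_width: 0.0856
```

```bash
python3 - <<'E'
from h import *
plan([.502,.4055,.018],13)
E
```

```text
t 36.825 p [0.5039 0.4019 0.0192] yaw of tool y 12.551385138923294 w 0.0856110260696051 F [ 0.5477 -0.1335  0.7732] tilt [-0.0016 -0.0021 -1.    ] q [-0.9029  0.6866  0.1847  1.7788 -0.1821  0.6954 -0.3996]
shift [ 3.9 -1.   1.2] turn -0.4 rows>= 0.06694234425604087 j7 -0.3995818765701761
```

Emit:
{"op": "send_rows", "data": {"moves": [3,-1,0,0,3,-1,0,0]}}

```text
clock: 37.08
tcp_pos: [0.5028, 0.4073, 0.0216]
orientation: [-1.963, -2.453, -0.004]
contact_force: [-0.6, 0.2, -0.7]
grip_width: 0.0857
```

Emit:
{"op": "send_rows", "data": {"moves": [0,0,0,0,0,0,0,0,0,0,0,0,0,0,0,0], "hand": 1, "newtons": 40}}

```text
clock: 37.58
tcp_pos: [0.503, 0.4067, 0.0213]
orientation: [1.964, 2.452, 0.002]
contact_force: [-0.9, -0.5, 6.1]
grip_width: 0.0551
```

Emit:
{"op": "send_rows", "data": {"moves": [0,0,-20,0,0,0,-60,0,0,0,-100,0,0,0,-130,0,0,0,-130,0]}}

```text
clock: 38.2
tcp_pos: [0.5037, 0.4073, 0.1538]
orientation: [1.963, 2.452, 0.009]
contact_force: [-0.3, 0.2, -2.7]
grip_width: 0.0552
```

```bash
python3 - <<'E'
from h import *
plan(J(.043,.085,.15),-5.4)
g=grab('scene');crop(g,300,180,140,140,4.2,'s21.png')
E
```

```text
t 38.2 p [0.5037 0.4073 0.1538] yaw of tool y 12.61853719748027 w 0.05517032007832118 F [-0.3265  0.1606 -2.7386] tilt [ 0.0039  0.0039 -1.    ] q [-0.9432  0.5134  0.2306  1.7125 -0.1412  0.9265 -0.4367]
shift [-342.7   28.3    2.9] turn 18.0 rows>= 5.501590287298785 j7 -0.4366921545829365
```

View pics/s21.png

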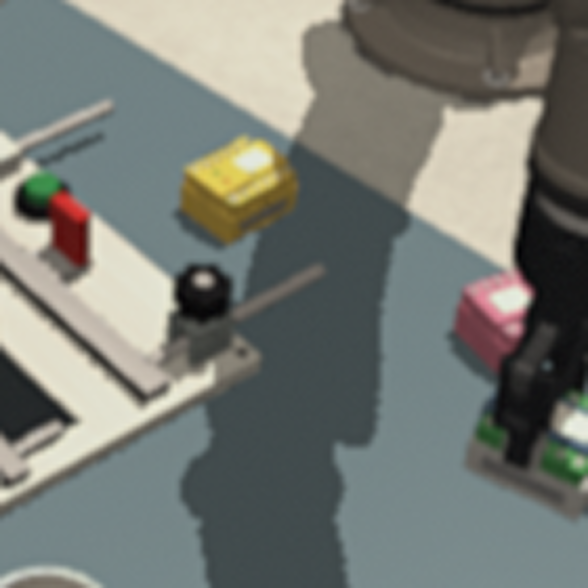

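Emit:
{"op": "send_rows", "data": {"moves": [-40,3,0,3,-95,8,0,6,-150,12,0,9,-205,17,0,12,-260,21,0,15,-310,26,0,18,-343,28,0,18,-343,28,0,18]}}

```text
clock: 39.25
tcp_pos: [0.6041, 0.0732, 0.1489]
orientation: [2.329, 2.108, -0.006]
contact_force: [-0.8, 0.5, -1.5]
grip_width: 0.0551
```

```bash
python3 - <<'E'
from h import *
plan(J(.043,.085,.041),-5.4)
E
```

```text
t 39.25 p [0.6041 0.0732 0.1489] yaw of tool y -5.717583443046486 w 0.05506275431855832 F [-0.7514  0.4628 -1.5049] tilt [-0.0024 -0.0027 -1.    ] q [-0.495   0.476   0.361   1.8141 -0.2067  0.8916 -0.1396]
shift [  6.4   1.8 107.9] turn -0.3 rows>= 1.7299007494688987 j7 -0.13959955634806587
```

Emit:
{"op": "send_rows", "data": {"moves": [0,0,40,0,0,0,75,0,0,0,98,0,0,0,104,0,0,0,106,0,0,0,106,0]}}

```text
clock: 40.0
tcp_pos: [0.6052, 0.078, 0.0451]
orientation: [2.323, 2.115, 0.002]
contact_force: [0.1, -0.6, -2.4]
grip_width: 0.0547
```

```bash
python3 - <<'E'
from h import *
js()
E
```

```text
F [ 0.2062 -0.5918 -2.4271] m [-0.0181 -0.0203 -0.0047] jig pos [0.0421 0.0839 0.0451] yaw -5.360998864740187 w 0.05468539131461036 tool z in jig [ 0.001   0.0005 -1.    ] t 40.0
```

Emit:
{"op": "send_rows", "data": {"moves": [0,0,3,0,0,0,6,0,0,0,8,0,0,0,8,0]}}

```text
clock: 40.5
tcp_pos: [0.6047, 0.0777, 0.0364]
orientation: [-2.323, -2.115, 0.0]
contact_force: [-0.4, -0.2, -1.2]
grip_width: 0.0552
```

```bash
python3 - <<'E'
from h import *
js()
E
```

```text
F [-0.3502 -0.2732 -1.234 ] m [-0.0126 -0.0193  0.0035] jig pos [0.0416 0.0835 0.0364] yaw -5.3777777079963744 w 0.055175193171771296 tool z in jig [-0.  0. -1.] t 40.5
```

Emit:
{"op": "send_rows", "data": {"moves": [1,0,0,0,2,0,0,0,3,0,0,0,4,0,0,0,5,0,0,0,5,0,0,0]}}

```text
clock: 41.25
tcp_pos: [0.6052, 0.0828, 0.0364]
orientation: [-2.323, -2.115, -0.0]
contact_force: [0.1, 0.7, -1.8]
grip_width: 0.0551
```

```bash
python3 - <<'E'
from h import *
js()
E
```

```text
F [-0.0139  0.7205 -1.7646] m [ 0.0361 -0.0151 -0.0241] jig pos [0.0416 0.0886 0.0364] yaw -5.356615126095791 w 0.055062155385422404 tool z in jig [-0.      0.0001 -1.    ] t 41.25
```

Emit:
{"op": "send_rows", "data": {"moves": [1,0,0,0,2,0,0,0,3,0,0,0,4,0,0,0,4,0,0,0]}}

```text
clock: 41.88
tcp_pos: [0.6055, 0.0865, 0.0364]
orientation: [2.323, 2.115, -0.0]
contact_force: [0.0, -1.1, -0.6]
grip_width: 0.0551
```

```bash
python3 - <<'E'
from h import *
js()
E
```

```text
F [ 0.1352 -1.1176 -0.6087] m [-0.1804 -0.0507 -0.0072] jig pos [0.0416 0.0923 0.0364] yaw -5.377475826879888 w 0.05509151478432418 tool z in jig [-0.0001 -0.0003 -1.    ] t 41.875
```

Just touching. A little more.

Emit:
{"op": "send_rows", "data": {"moves": [1,0,0,0,2,0,0,0,2,0,0,0]}}

```text
clock: 42.25
tcp_pos: [0.6055, 0.0866, 0.0365]
orientation: [2.324, 2.112, -0.003]
contact_force: [-1.9, -5.0, 1.9]
grip_width: 0.0551
```

```bash
python3 - <<'E'
from h import *
js()
E
```

```text
F [-1.3777 -5.1783  1.9246] m [-1.2412  0.1549  0.0728] jig pos [0.0416 0.0924 0.0365] yaw -5.460484783377395 w 0.05512580693782641 tool z in jig [-0.0004 -0.002  -1.    ] t 42.25
```

Emit:
{"op": "send_rows", "data": {"moves": [0,2,0,0,0,4,0,0,0,6,0,0,0,8,0,0,0,10,0,0,0,11,0,0,0,11,0,0]}}

```text
clock: 43.12
tcp_pos: [0.6139, 0.0857, 0.0364]
orientation: [-2.322, -2.112, 0.009]
contact_force: [-10.0, -5.0, 9.5]
grip_width: 0.0551
```

```bash
python3 - <<'E'
from h import *
js()
E
```

```text
F [-9.4402 -5.9125  9.5059] m [-1.2532  1.803   0.1809] jig pos [0.05   0.0923 0.0364] yaw -5.420975228416687 w 0.05513574115884823 tool z in jig [-0.0056 -0.0023 -1.    ] t 43.125
```

Emit:
{"op": "send_rows", "data": {"moves": [0,1,0,0,0,2,0,0,0,3,0,0,0,3,0,0]}}

```text
clock: 43.62
tcp_pos: [0.6169, 0.0853, 0.0364]
orientation: [-2.322, -2.112, 0.009]
contact_force: [-8.8, -5.9, 8.3]
grip_width: 0.0552
```

```bash
python3 - <<'E'
from h import *
js()
E
```

```text
F [-8.1887 -6.7441  8.3296] m [-1.3019  1.7928  0.2476] jig pos [0.0531 0.0922 0.0364] yaw -5.417899091593298 w 0.05522755359524198 tool z in jig [-0.0055 -0.0024 -1.    ] t 43.625
```

Emit:
{"op": "send_rows", "data": {"moves": [0,1,0,0,0,2,0,0,0,2,0,0]}}

```text
clock: 44.0
tcp_pos: [0.6178, 0.0853, 0.0364]
orientation: [-2.321, -2.111, 0.011]
contact_force: [-13.1, -5.7, 12.8]
grip_width: 0.0554
```

```bash
python3 - <<'E'
from h import *
js()
E
```

```text
F [-12.5317  -6.9104  12.7808] m [-1.3713  2.4892  0.2384] jig pos [0.054  0.0923 0.0364] yaw -5.405504286266335 w 0.0553765274412731 tool z in jig [-0.0078 -0.0024 -1.    ] t 44.0
```

Fence reached. Release and go to the handle.

Emit:
{"op": "send_rows", "data": {"moves": [0,-1,0,0,0,-1,0,0]}}

```text
clock: 44.25
tcp_pos: [0.6178, 0.0853, 0.0364]
orientation: [-2.322, -2.112, 0.009]
contact_force: [-9.5, -5.9, 8.9]
grip_width: 0.0553
```

Emit:
{"op": "send_rows", "data": {"moves": [0,0,0,0,0,0,0,0,0,0,-2,0,0,0,-30,0,0,0,-80,0,0,0,-130,0,0,-60,-130,0,0,-120,-130,0], "hand": 0.1}}

```text
clock: 45.25
tcp_pos: [0.5007, 0.099, 0.1672]
orientation: [2.323, 2.114, 0.004]
contact_force: [-0.5, 0.2, 0.8]
grip_width: 0.0768
```

```bash
python3 - <<'E'
from h import *
plan([.4916,.005,.14],-5.4)
E
```

```text
t 45.25 p [0.5007 0.099  0.1672] yaw of tool y -5.382369863798258 w 0.07681073557798139 F [-0.5041  0.16    0.7644] tilt [ 0.0022  0.001  -1.    ] q [-0.6323  0.2936  0.3771  2.0311 -0.1442  0.8392 -0.2674]
shift [-94.4  -0.3  27.1] turn 0.0 rows>= 1.5717853336785328 j7 -0.2674075936987258
```

Emit:
{"op": "send_rows", "data": {"moves": [-50,0,10,0,-94,0,20,0,-94,0,27,0,-94,0,27,0,-94,0,27,0], "hand": 0.5}}

```text
clock: 45.88
tcp_pos: [0.4929, 0.0062, 0.1396]
orientation: [2.321, 2.117, 0.001]
contact_force: [-0.0, 0.6, 0.8]
grip_width: 0.0426
```

```bash
python3 - <<'E'
from h import *
plan([.4916,.005,.047],-5.4)
f=grab("top");crop(f,285,165,140,115,5.5,"t22.png")
g=grab('scene');crop(g,225,195,120,90,6.5,'s22.png')
E
```

```text
t 45.875 p [0.4929 0.0062 0.1396] yaw of tool y -5.2634303977564505 w 0.042559747567506606 F [-0.0052  0.5974  0.8482] tilt [ 0.0005  0.0005 -1.    ] q [-0.474   0.3119  0.4008  2.0925 -0.1739  0.7676 -0.0568]
shift [-1.3 -1.2 92.6] turn 0.1 rows>= 1.4818489354536029 j7 -0.05684250105854216
```

View pics/t22.png

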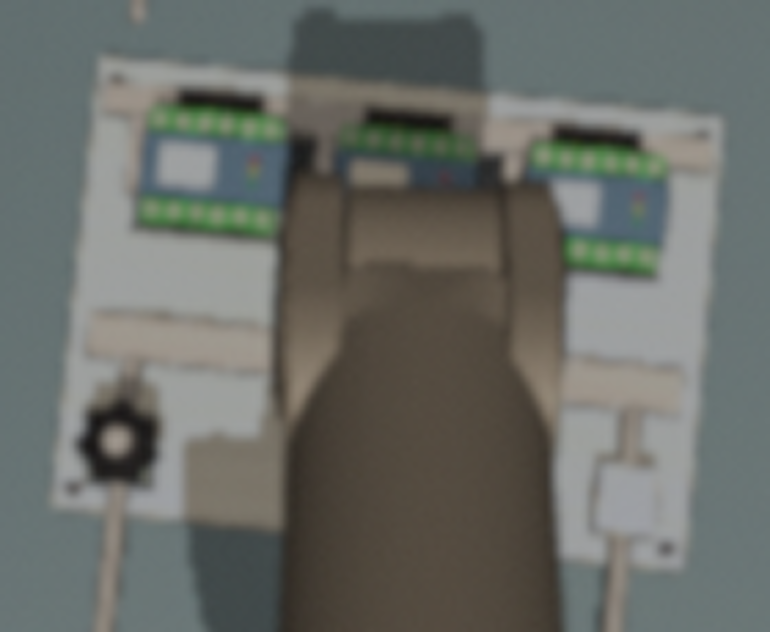

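View pics/s22.png

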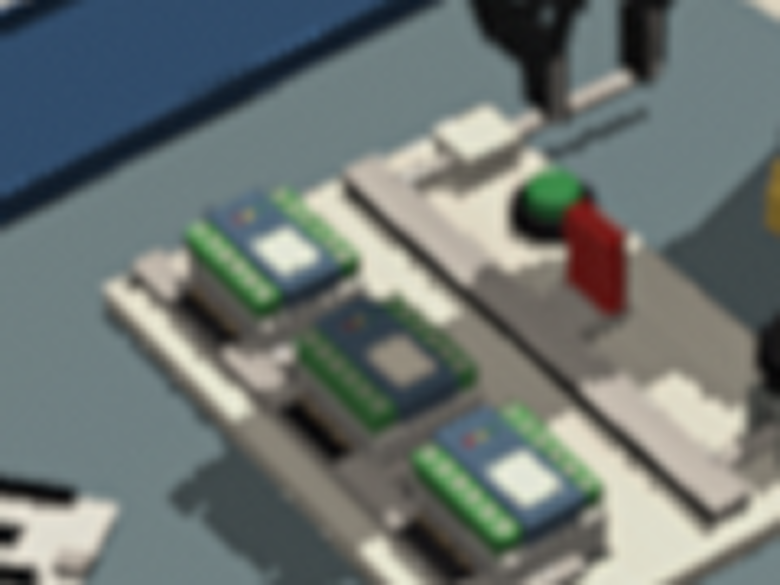

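All three look square at fence and stop. Grip handle and slide the jaw up.

Emit:
{"op": "send_rows", "data": {"moves": [0,0,40,0,0,0,70,0,0,0,88,0,0,0,92,0,0,0,92,0]}}

```text
clock: 46.6
tcp_pos: [0.4928, 0.0052, 0.0477]
orientation: [2.322, 2.115, 0.001]
contact_force: [1.0, -0.6, -0.0]
grip_width: 0.0427
```

Emit:
{"op": "send_rows", "data": {"moves": [0,0,0,0,0,0,0,0,0,0,0,0,0,0,0,0], "hand": 1, "newtons": 60}}

```text
clock: 47.1
tcp_pos: [0.4928, 0.0051, 0.0483]
orientation: [2.323, 2.114, 0.002]
contact_force: [-1.2, 0.3, 5.5]
grip_width: 0.0129
```

Emit:
{"op": "send_rows", "data": {"moves": [0,5,0,0,0,12,0,0,0,20,0,0,0,28,0,0,0,33,0,0,0,35,0,0,0,35,0,0]}}

```text
clock: 47.98
tcp_pos: [0.5277, 0.0017, 0.0483]
orientation: [2.323, 2.114, 0.002]
contact_force: [-1.1, -0.2, 5.8]
grip_width: 0.0127
```

```bash
python3 - <<'E'
from h import *
js();st()
E
```

```text
F [-1.0269 -0.3317  5.8307] m [ 0.0239  0.3697 -0.1224] jig pos [-0.0279  0.0006  0.0483] yaw -5.393735054394356 w 0.012728776177202469 tool z in jig [ 0.0009  0.0007 -1.    ] t 47.975
t 47.975 p [0.5277 0.0017 0.0483] yaw of tool y -5.393735054394356 w 0.012728776177202469 F [-1.0535 -0.2336  5.8307] tilt [ 0.0009  0.0006 -1.    ] q [-0.3805  0.5136  0.3277  2.0647 -0.2829  0.6042  0.048 ]
```

Emit:
{"op": "send_rows", "data": {"moves": [0,2,0,0,0,4,0,0,0,6,0,0,0,7,0,0,0,7,0,0]}}

```text
clock: 48.6
tcp_pos: [0.534, 0.0011, 0.0483]
orientation: [-2.323, -2.114, -0.001]
contact_force: [-2.9, 0.1, 7.9]
grip_width: 0.0128
```

```bash
python3 - <<'E'
from h import *
js()
E
```

```text
F [-2.9334 -0.1289  7.8706] m [ 0.03    0.6947 -0.1617] jig pos [-0.0215  0.0005  0.0483] yaw -5.397583535548951 w 0.012847020833840693 tool z in jig [-0.0002  0.0007 -1.    ] t 48.6
```

Emit:
{"op": "send_rows", "data": {"moves": [0,1,0,0,0,2,0,0,0,2,0,0]}}

```text
clock: 48.98
tcp_pos: [0.5341, 0.001, 0.0483]
orientation: [-2.321, -2.112, 0.003]
contact_force: [-9.0, 1.2, 13.9]
grip_width: 0.013
```

```bash
python3 - <<'E'
from h import *
js()
E
```

```text
F [-9.0713  0.3924 13.9481] m [ 0.001   1.7901 -0.0494] jig pos [-0.0214  0.0005  0.0483] yaw -5.398079662076315 w 0.012954862453650271 tool z in jig [-0.0039  0.001  -1.    ] t 48.975
```

Emit:
{"op": "send_rows", "data": {"moves": [0,1,0,0,0,2,0,0,0,2,0,0,0,2,0,0]}}

```text
clock: 49.48
tcp_pos: [0.5342, 0.0011, 0.0482]
orientation: [-2.319, -2.11, 0.007]
contact_force: [-15.3, 2.0, 22.0]
grip_width: 0.0126
```

```bash
python3 - <<'E'
from h import *
js()
E
```

```text
F [-15.3948   0.5545  22.0067] m [ 0.0517  2.8713 -0.1122] jig pos [-0.0214  0.0005  0.0482] yaw -5.389323894079661 w 0.012635484122676928 tool z in jig [-0.0076  0.0012 -1.    ] t 49.475
```

Emit:
{"op": "send_rows", "data": {"moves": [0,-1,0,0,0,-3,0,0,0,-4,0,0,0,-4,0,0]}}

```text
clock: 49.98
tcp_pos: [0.5341, 0.0011, 0.0483]
orientation: [-2.323, -2.114, -0.001]
contact_force: [-3.7, 0.6, 7.4]
grip_width: 0.0131
```

Emit:
{"op": "send_rows", "data": {"moves": [0,0,0,0,0,0,0,0,0,0,0,0,0,0,-30,0,0,0,-80,0,0,0,-95,0,0,0,-95,0], "hand": 0.5}}

```text
clock: 50.85
tcp_pos: [0.5348, 0.0012, 0.143]
orientation: [2.322, 2.115, 0.003]
contact_force: [-0.4, 0.3, -0.4]
grip_width: 0.0429
```

```bash
python3 - <<'E'
from h import *
js()
plan([.4855,.131,.14],64.6)
g=grab('scene');crop(g,225,195,120,90,6.5,'s23.png')
E
```

```text
F [-0.3875  0.2311 -0.4445] m [ 0.009   0.0344 -0.0083] jig pos [-0.0208  0.0007  0.143 ] yaw -5.359277802975709 w 0.04285560060043056 tool z in jig [ 0.0019  0.0008 -1.    ] t 50.85
t 50.85 p [0.5348 0.0012 0.143 ] yaw of tool y -5.359277802975709 w 0.04285560060043056 F [-0.364   0.2665 -0.4445] tilt [ 0.002   0.0006 -1.    ] q [-0.4436  0.3723  0.403   1.9976 -0.1995  0.807  -0.0204]
shift [124.7 -61.2   3. ] turn -70.0 rows>= 6.538250261960346 j7 -0.020438660032533883
```

View pics/s23.png

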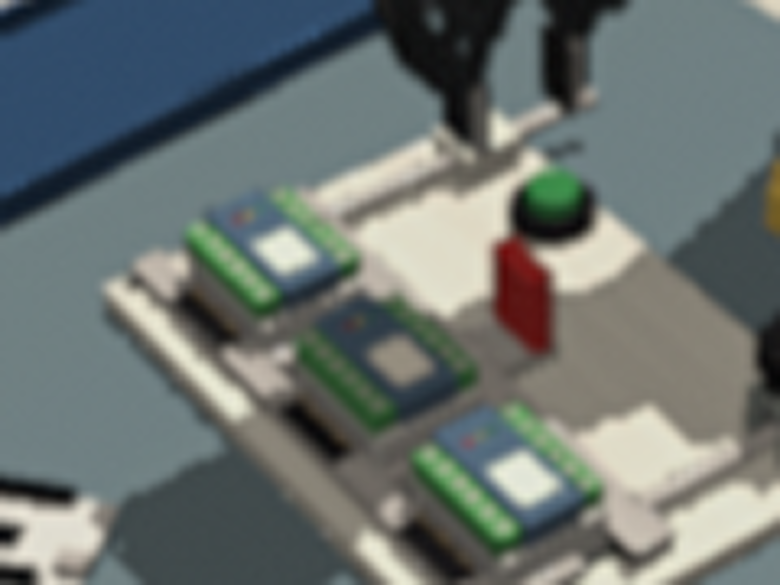

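Emit:
{"op": "send_rows", "data": {"moves": [125,-61,3,-80,125,-61,3,-80,125,-61,3,-80,125,-61,3,-80,125,-61,3,-80,125,-61,3,-80,125,-61,3,-80,125,-61,3,-80], "hand": 0.2}}

```text
clock: 51.9
tcp_pos: [0.4839, 0.1308, 0.1374]
orientation: [-0.413, -3.111, 0.002]
contact_force: [-0.5, 0.4, -0.3]
grip_width: 0.0684
```

```bash
python3 - <<'E'
from h import *
plan([.4855,.131,.054],75)
E
```

```text
t 51.9 p [0.4839 0.1308 0.1374] yaw of tool y 74.85960616629697 w 0.06840981501969372 F [-0.5279  0.3805 -0.2742] tilt [-0.0035 -0.0009 -1.    ] q [-0.441   0.3148  0.063   2.0551 -0.0285  0.7761  0.9458]
shift [-1.8  0.8 83.4] turn -0.1 rows>= 1.3351453313711 j7 0.9458449592424946
```

Emit:
{"op": "send_rows", "data": {"moves": [-1,0,40,0,-1,0,70,0,-1,0,82,0,-1,0,82,0]}}

```text
clock: 52.4
tcp_pos: [0.4851, 0.1306, 0.0562]
orientation: [-0.42, -3.111, 0.002]
contact_force: [0.6, 0.1, 0.4]
grip_width: 0.0682
```

Emit:
{"op": "send_rows", "data": {"moves": [0,0,0,0,0,0,0,0,0,0,0,0,0,0,0,0], "hand": 1, "newtons": 40}}

```text
clock: 52.9
tcp_pos: [0.4868, 0.1308, 0.0586]
orientation: [0.42, 3.112, 0.001]
contact_force: [-1.5, -0.1, 7.0]
grip_width: 0.0394
```

Emit:
{"op": "send_rows", "data": {"moves": [0,0,0,10,0,0,0,20,0,0,0,30,0,0,0,40,0,0,0,50,0,0,0,60,0,0,0,70,0,0,0,80]}}

```text
clock: 53.9
tcp_pos: [0.4845, 0.1292, 0.0585]
orientation: [-2.328, -2.107, 0.004]
contact_force: [-8.5, -5.9, 17.9]
grip_width: 0.0396
```

```bash
python3 - <<'E'
from h import *
js()
E
```

```text
F [-7.9015 -6.6969 17.894 ] m [-1.4298  1.8075  0.3103] jig pos [-0.0829  0.1235  0.0585] yaw -5.71378722386872 w 0.039635005649129 tool z in jig [-0.0032 -0.0009 -1.    ] t 53.9
```

Emit:
{"op": "send_rows", "data": {"moves": [0,0,0,10,0,0,0,18,0,0,0,18]}}

```text
clock: 54.28
tcp_pos: [0.4856, 0.1333, 0.0584]
orientation: [-2.622, -1.725, -0.002]
contact_force: [-5.1, 4.6, 9.9]
grip_width: 0.0394
```

```bash
python3 - <<'E'
from h import *
js();st()
E
```

```text
F [-5.4631  4.106   9.9141] m [0.8763 1.0866 0.0544] jig pos [-0.0822  0.1276  0.0584] yaw -23.337132838934448 w 0.03940953859730349 tool z in jig [-0.0011  0.0031 -1.    ] t 54.275
t 54.275 p [0.4856 0.1333 0.0584] yaw of tool y -23.337132838934448 w 0.03940953859730349 F [-5.0524  4.6019  9.9141] tilt [-0.0008  0.0032 -1.    ] q [-0.7926  0.4953  0.5062  2.1239 -0.4155  0.6173 -0.4008]
```

Emit:
{"op": "send_rows", "data": {"moves": [0,0,0,8,0,0,0,15,0,0,0,15]}}

```text
clock: 54.65
tcp_pos: [0.4862, 0.1333, 0.0582]
orientation: [-2.825, -1.37, -0.003]
contact_force: [-2.8, 6.2, 7.3]
grip_width: 0.0396
```

```bash
python3 - <<'E'
from h import *
js()
E
```

```text
F [-3.3758  5.953   7.2749] m [1.0329 0.6393 0.0642] jig pos [-0.0815  0.1277  0.0582] yaw -38.26470035402919 w 0.039647463697716996 tool z in jig [ 0.0001  0.003  -1.    ] t 54.65
```

Emit:
{"op": "send_rows", "data": {"moves": [0,0,0,0,0,0,0,0,0,0,0,0,0,0,-30,0,0,0,-80,0,0,0,-90,0,0,0,-90,0], "hand": 0.2}}

```text
clock: 55.52
tcp_pos: [0.4863, 0.1311, 0.1476]
orientation: [-2.828, -1.368, -0.002]
contact_force: [-0.3, -0.0, 0.2]
grip_width: 0.0686
```

```bash
python3 - <<'E'
from h import *
js()
plan([.535,.001,.14],-5.4)
E
```

```text
F [-0.2531 -0.0317  0.1774] m [-0.0229  0.017  -0.0317] jig pos [-0.0813  0.1255  0.1476] yaw -38.35950637919974 w 0.06859063757452791 tool z in jig [ 0.0008  0.0011 -1.    ] t 55.525
t 55.525 p [0.4863 0.1311 0.1476] yaw of tool y -38.35950637919974 w 0.06859063757452791 F [-0.255  -0.0078  0.1774] tilt [ 0.0009  0.001  -1.    ] q [-0.9637  0.3658  0.7121  2.0767 -0.3298  0.8092 -0.7231]
shift [-71.8 118.9   7.5] turn -33.0 rows>= 3.0803276989906307 j7 -0.7230810864371219
```

Emit:
{"op": "send_rows", "data": {"moves": [-72,119,7,-33,-72,119,7,-33,-72,119,7,-33,-72,119,7,-33,-72,119,7,-33,-72,119,7,-33], "hand": 0.5}}

```text
clock: 56.28
tcp_pos: [0.5342, 0.0021, 0.1398]
orientation: [-2.322, -2.115, 0.001]
contact_force: [0.3, 0.2, -0.1]
grip_width: 0.0425
```

```bash
python3 - <<'E'
from h import *
plan([.5345,.001,.048],-5.4)
E
```

```text
t 56.275 p [0.5342 0.0021 0.1398] yaw of tool y -5.336777791447368 w 0.042504806273608475 F [ 0.3108  0.2144 -0.0751] tilt [-0.0012  0.0003 -1.    ] q [-0.5647  0.4014  0.5586  2.0065 -0.2899  0.8121  0.0668]
shift [-1.1  0.5 91.8] turn 0.1 rows>= 1.4687704439258618 j7 0.06684932154656698
```

Emit:
{"op": "send_rows", "data": {"moves": [0,0,40,0,0,0,70,0,0,0,88,0,0,0,91,0,0,0,91,0]}}

```text
clock: 56.9
tcp_pos: [0.5352, 0.0007, 0.0499]
orientation: [2.323, 2.115, 0.001]
contact_force: [-0.4, -0.1, -0.3]
grip_width: 0.043
```

Emit:
{"op": "send_rows", "data": {"moves": [0,0,0,0,0,0,0,0,0,0,0,0,0,0,0,0], "hand": 1, "newtons": 60}}

```text
clock: 57.4
tcp_pos: [0.5341, 0.0008, 0.0503]
orientation: [-2.322, -2.113, -0.0]
contact_force: [-4.7, 1.5, 8.4]
grip_width: 0.0133
```

Emit:
{"op": "send_rows", "data": {"moves": [0,-2,0,0,0,-4,0,0,0,-4,0,0]}}

```text
clock: 57.78
tcp_pos: [0.534, 0.0008, 0.0503]
orientation: [2.32, 2.111, 0.007]
contact_force: [8.0, -0.8, -4.2]
grip_width: 0.0129
```

```bash
python3 - <<'E'
from h import *
js()
E
```

```text
F [ 8.0803 -0.0609 -4.2393] m [-0.0176 -1.3212 -0.1075] jig pos [-0.0215  0.0003  0.0503] yaw -5.387613680495401 w 0.012872346970831988 tool z in jig [ 0.0066  0.0001 -1.    ] t 57.775
```

Emit:
{"op": "send_rows", "data": {"moves": [0,3,0,0,0,4,0,0,0,4,0,0]}}

```text
clock: 58.15
tcp_pos: [0.534, 0.0008, 0.0502]
orientation: [-2.322, -2.113, 0.0]
contact_force: [-4.3, 1.3, 12.7]
grip_width: 0.0126
```

Emit:
{"op": "send_rows", "data": {"moves": [0,0,0,0,0,0,0,0,0,0,0,0,0,0,-30,0,0,0,-80,0,0,0,-80,0,0,0,-80,0], "hand": 0.5}}

```text
clock: 59.02
tcp_pos: [0.5344, 0.0008, 0.1291]
orientation: [-2.323, -2.115, -0.0]
contact_force: [-0.7, -0.3, -0.7]
grip_width: 0.0431
```

```bash
python3 - <<'E'
from h import *
plan([.461,-.0555,.12],-5.4)
f=grab("top");crop(f,285,165,140,115,5.5,"t24.png")
E
```

```text
t 59.025 p [0.5344 0.0008 0.1291] yaw of tool y -5.354959653915941 w 0.04306271425194146 F [-0.7021 -0.3296 -0.6775] tilt [-0.0002  0.0003 -1.    ] q [-0.5597  0.4191  0.5575  2.0144 -0.3083  0.7901  0.0851]
shift [-62.9 -67.9   9.1] turn 0.0 rows>= 1.487507656179753 j7 0.08509468542180214
```

Emit:
{"op": "send_rows", "data": {"moves": [-40,-40,0,0,-63,-68,5,0,-63,-68,9,0,-63,-68,9,0,-63,-68,9,0], "hand": 1}}

```text
clock: 59.7
tcp_pos: [0.462, -0.0552, 0.1202]
orientation: [2.321, 2.116, -0.0]
contact_force: [-0.1, -0.5, 0.3]
grip_width: -0.0
```

```bash
python3 - <<'E'
from h import *
plan([.461,-.0555,.040],-5.4)
g=grab('scene');crop(g,225,185,120,90,6.5,'s25.png')
E
```

```text
t 59.7 p [ 0.462  -0.0552  0.1202] yaw of tool y -5.294969988098496 w -2.424979091157144e-05 F [-0.0663 -0.5377  0.3065] tilt [ 0.     -0.0004 -1.    ] q [-0.5039  0.3267  0.5843  2.1759 -0.2747  0.7091  0.174 ]
shift [-0.3 -0.9 80.2] turn 0.1 rows>= 1.2826576101594056 j7 0.1739757679866211
```

View pics/s25.png

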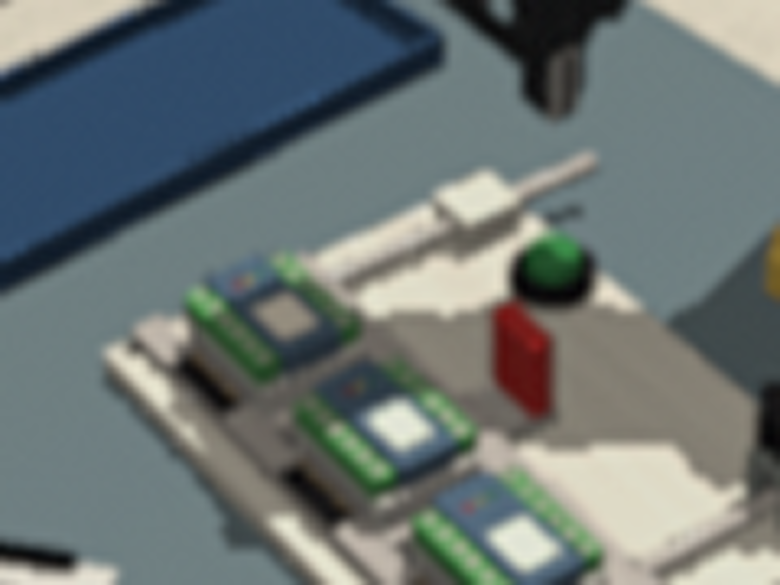

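Emit:
{"op": "send_rows", "data": {"moves": [0,0,45,0,0,0,72,0,0,0,80,0,0,0,84,0,0,0,87,0,0,0,90,0,0,0,92,0,0,0,92,0]}}

```text
clock: 60.75
tcp_pos: [0.4618, -0.0558, 0.0306]
orientation: [-2.323, -2.113, -0.004]
contact_force: [-8.3, 1.5, 33.1]
grip_width: -0.0002
```

Emit:
{"op": "send_rows", "data": {"moves": [0,0,-3,0,0,0,-3,0]}}

```text
clock: 61.0
tcp_pos: [0.4616, -0.0557, 0.0322]
orientation: [2.323, 2.114, 0.002]
contact_force: [-1.6, 0.5, 5.0]
grip_width: 0.0
```

Emit:
{"op": "send_rows", "data": {"moves": [0,0,-30,0,0,0,-80,0,0,0,-110,0,0,0,-110,0], "hand": 0.2}}

```text
clock: 61.5
tcp_pos: [0.4631, -0.0556, 0.1434]
orientation: [2.321, 2.113, 0.008]
contact_force: [0.3, 1.2, -1.3]
grip_width: 0.0681
```

```bash
python3 - <<'E'
from h import *
plan([.4855,.131,.14],-5.4)
f=grab("top");crop(f,285,165,140,115,5.5,"t26.png")
E
```

```text
t 61.5 p [ 0.4631 -0.0556  0.1434] yaw of tool y -5.350178425921393 w 0.06808528895862559 F [ 0.2905  1.23   -1.3269] tilt [ 0.0056  0.0012 -1.    ] q [-0.5471  0.2862  0.6311  2.1607 -0.2471  0.7574  0.1513]
shift [187.9   4.9   3.7] turn 0.0 rows>= 3.007529222222965 j7 0.15134667017397774
```

View pics/t26.png

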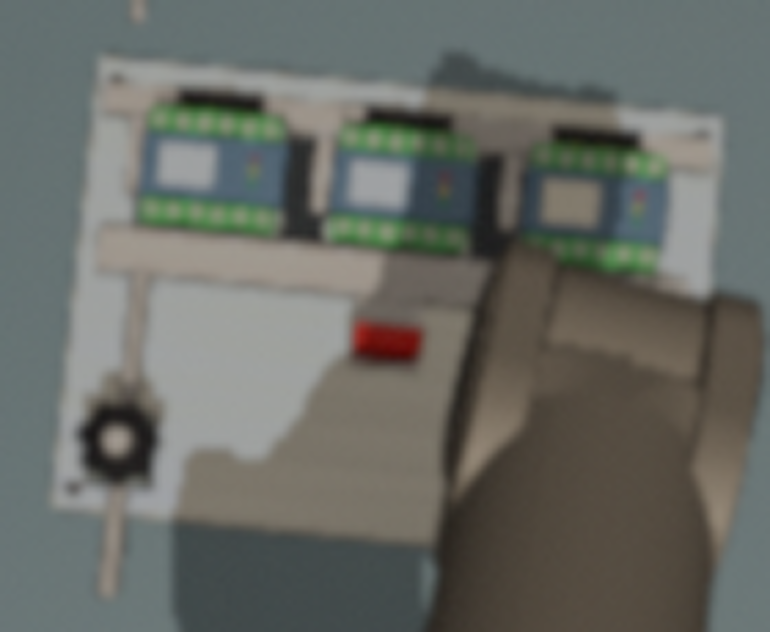

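Emit:
{"op": "send_rows", "data": {"moves": [188,5,3,0,188,5,3,0,188,5,3,0,188,5,3,0,188,5,3,0,188,5,3,0]}}

```text
clock: 62.3
tcp_pos: [0.4833, 0.1289, 0.1378]
orientation: [-2.326, -2.112, 0.002]
contact_force: [0.7, -0.2, -0.5]
grip_width: 0.0683
```

```bash
python3 - <<'E'
from h import *
plan([.4855,.131,.057],-5.4)
E
```

```text
t 62.3 p [0.4833 0.1289 0.1378] yaw of tool y -5.5322990163773165 w 0.0682560912133622 F [ 0.6513 -0.1689 -0.4687] tilt [-0.001  -0.0009 -1.    ] q [-0.8483  0.3491  0.5641  2.0843 -0.2629  0.7776 -0.2188]
shift [ 2.3  2.1 80.8] turn -0.1 rows>= 1.2943560164003065 j7 -0.2188460400962894
```

Emit:
{"op": "send_rows", "data": {"moves": [0,0,40,0,0,0,70,0,0,0,84,0,0,0,84,0]}}

```text
clock: 62.8
tcp_pos: [0.4834, 0.1297, 0.054]
orientation: [-2.325, -2.113, 0.002]
contact_force: [0.3, -0.3, -0.2]
grip_width: 0.0684
```

Emit:
{"op": "send_rows", "data": {"moves": [0,0,0,0,0,0,0,0,0,0,0,0,0,0,0,0], "hand": 1, "newtons": 40}}

```text
clock: 63.3
tcp_pos: [0.4845, 0.131, 0.0557]
orientation: [2.323, 2.114, 0.003]
contact_force: [-1.2, -1.0, 6.7]
grip_width: 0.0396
```

Emit:
{"op": "send_rows", "data": {"moves": [0,0,0,-10,0,0,0,-20,0,0,0,-30,0,0,0,-40,0,0,0,-50,0,0,0,-60,0,0,0,-70,0,0,0,-80]}}

```text
clock: 64.3
tcp_pos: [0.4846, 0.1314, 0.0556]
orientation: [0.413, 3.112, 0.002]
contact_force: [-6.7, 3.7, 7.2]
grip_width: 0.0397
```

Emit:
{"op": "send_rows", "data": {"moves": [0,0,0,-10,0,0,0,-15,0,0,0,-15]}}

```text
clock: 64.68
tcp_pos: [0.4856, 0.1314, 0.0556]
orientation: [0.012, 3.138, 0.002]
contact_force: [2.5, 1.6, 3.5]
grip_width: 0.0396
```

Emit:
{"op": "send_rows", "data": {"moves": [0,0,0,0,0,0,0,0,0,0,0,0,0,0,-30,0,0,0,-80,0,0,0,-90,0,0,0,-90,0], "hand": 0.3}}

```text
clock: 65.55
tcp_pos: [0.4838, 0.131, 0.1447]
orientation: [0.01, 3.141, 0.001]
contact_force: [-0.0, -0.9, 0.3]
grip_width: 0.06
```

```bash
python3 - <<'E'
from h import *
plan([.5345,.001,.14],-5.4)
E
```

```text
t 65.55 p [0.4838 0.131  0.1447] yaw of tool y 89.62137296275279 w 0.06002106735451674 F [-0.0029 -0.8693  0.2901] tilt [ 0.0009  0.0004 -1.    ] q [-0.4188  0.3019  0.0354  2.0512 -0.0149  0.7877  1.1897]
shift [ -51.5 -129.6    4.7] turn -85.0 rows>= 7.941927760490394 j7 1.1897463928645857
```

Freed. Draw the jaw back (turn +95 to keep the wrist central).

Emit:
{"op": "send_rows", "data": {"moves": [-52,-129,4,85,-52,-129,4,85,-52,-129,4,85,-52,-129,4,85,-52,-129,4,85,-52,-129,4,85,-52,-129,4,85,-52,-129,4,85], "hand": 0.5}}

```text
clock: 66.55
tcp_pos: [0.5336, 0.0014, 0.1385]
orientation: [-2.136, -2.302, 0.005]
contact_force: [-0.6, 0.3, -0.0]
grip_width: 0.0425
```

```bash
python3 - <<'E'
from h import *
plan([.5345,.001,.05],-5.4)
E
```

```text
t 66.55 p [0.5336 0.0014 0.1385] yaw of tool y 4.28711296450783 w 0.042510676503242355 F [-0.6017  0.2793 -0.0417] tilt [-0.0033 -0.0012 -1.    ] q [-0.4564  0.382   0.4185  2.0007 -0.2107  0.8036  0.1577]
shift [-0.4  1.2 88.5] turn 9.7 rows>= 1.415960165839923 j7 0.15768473091917842
```

Emit:
{"op": "send_rows", "data": {"moves": [0,0,40,10,0,0,70,10,0,0,85,10,0,0,88,10,0,0,88,10]}}

```text
clock: 67.18
tcp_pos: [0.5352, 0.0013, 0.0527]
orientation: [2.323, 2.114, 0.0]
contact_force: [-0.3, 0.3, 0.2]
grip_width: 0.0429
```

Emit:
{"op": "send_rows", "data": {"moves": [0,0,0,0,0,0,0,0,0,0,0,0,0,0,0,0], "hand": 1, "newtons": 60}}

```text
clock: 67.68
tcp_pos: [0.5342, 0.0017, 0.0533]
orientation: [-2.322, -2.114, -0.0]
contact_force: [-4.3, -0.6, 7.9]
grip_width: 0.013
```

Emit:
{"op": "send_rows", "data": {"moves": [0,-4,0,0,0,-8,0,0,0,-8,0,0]}}

```text
clock: 68.05
tcp_pos: [0.5277, 0.0023, 0.0533]
orientation: [2.323, 2.114, 0.003]
contact_force: [1.7, -0.3, 6.8]
grip_width: 0.0127
```

Emit:
{"op": "send_rows", "data": {"moves": [0,-8,0,0,0,-16,0,0,0,-24,0,0,0,-30,0,0,0,-34,0,0,0,-34,0,0]}}

```text
clock: 68.8
tcp_pos: [0.4934, 0.0057, 0.0532]
orientation: [2.323, 2.114, 0.003]
contact_force: [1.0, 0.0, 9.7]
grip_width: 0.0123
```

Emit:
{"op": "send_rows", "data": {"moves": [0,0,0,0,0,0,0,0,0,0,0,0,0,0,-30,0,0,0,-80,0,0,0,-110,0,0,0,-110,0], "hand": 0.3}}

```text
clock: 69.68
tcp_pos: [0.4944, 0.0057, 0.1643]
orientation: [2.322, 2.114, 0.006]
contact_force: [-0.8, -1.1, -0.7]
grip_width: 0.0595
```

```bash
python3 - <<'E'
from h import *
plan([.6178,.0865,.15],-5.4)
f=grab("top");crop(f,285,165,140,115,5.5,"t27.png")
E
```

```text
t 69.675 p [0.4944 0.0057 0.1643] yaw of tool y -5.36901439682547 w 0.05953964423602046 F [-0.8231 -1.1156 -0.6673] tilt [ 0.004   0.0014 -1.    ] q [-0.5581  0.2816  0.5001  2.0757 -0.1845  0.8217 -0.0426]
shift [ 92.  115.3  14.9] turn 0.0 rows>= 2.3718002362234807 j7 -0.042572805261103006
```

View pics/t27.png

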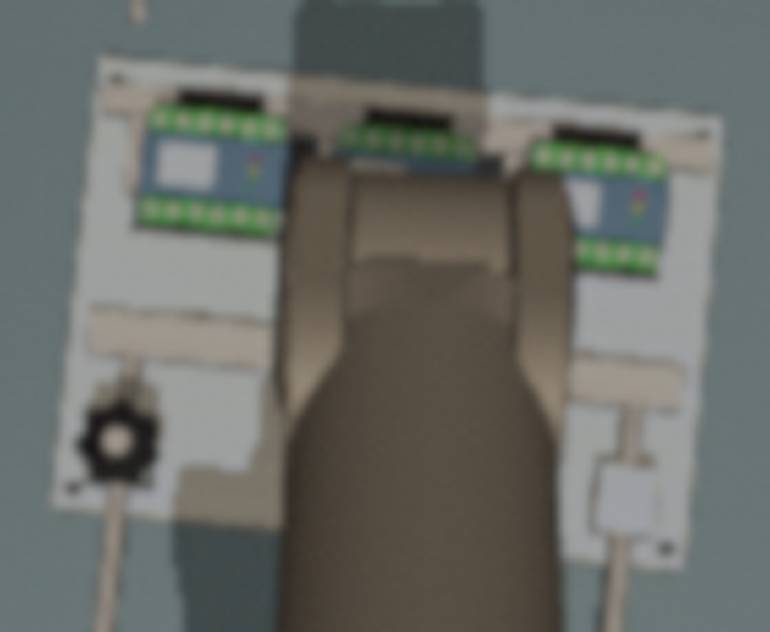

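```bash
python3 - <<'E'
from h import *
plan([.5985,-.0985,.15],-5.4)
E
```

```text
t 69.725 p [0.4933 0.0057 0.1629] yaw of tool y -5.352306871480436 w 0.060042981932796585 F [-0.184  -0.2361 -0.5817] tilt [ 0.0014  0.0008 -1.    ] q [-0.5577  0.2835  0.4992  2.0774 -0.185   0.821  -0.0422]
shift [-94.  114.5  12.9] turn 0.0 rows>= 2.3787948827485876 j7 -0.042179771673804996
```

Emit:
{"op": "send_rows", "data": {"moves": [-94,114,13,0,-94,114,13,0,-94,114,13,0,-94,114,13,0,-94,114,13,0,-94,114,13,0], "hand": 0.1}}

```text
clock: 70.47
tcp_pos: [0.5969, -0.0973, 0.149]
orientation: [-2.32, -2.116, 0.0]
contact_force: [0.4, 0.7, -0.2]
grip_width: 0.077
```

```bash
python3 - <<'E'
from h import *
plan([.5985,-.0985,.034],-5.4)
E
```

```text
t 70.475 p [ 0.5969 -0.0973  0.149 ] yaw of tool y -5.284608658884354 w 0.07704847363060355 F [ 0.4462  0.7468 -0.2099] tilt [-0.0011  0.0009 -1.    ] q [-0.3097  0.4896  0.4943  1.8307 -0.2911  0.8946  0.2276]
shift [ -1.1   1.8 115. ] turn 0.1 rows>= 1.8400454728795888 j7 0.22756387596590485
```

Emit:
{"op": "send_rows", "data": {"moves": [0,1,50,0,0,1,85,0,0,1,105,0,0,1,114,0,0,1,114,0]}}

```text
clock: 71.1
tcp_pos: [0.599, -0.0988, 0.0357]
orientation: [2.323, 2.115, 0.0]
contact_force: [-1.4, 0.4, 0.3]
grip_width: 0.0766
```

Emit:
{"op": "send_rows", "data": {"moves": [0,0,0,0,0,0,0,0,0,0,0,0,0,0,0,0], "hand": 1, "newtons": 40}}

```text
clock: 71.6
tcp_pos: [0.5998, -0.099, 0.0368]
orientation: [2.322, 2.114, 0.003]
contact_force: [-1.5, 0.1, 6.7]
grip_width: 0.0555
```

```bash
python3 - <<'E'
from h import *
st()
E
```

```text
t 71.6 p [ 0.5998 -0.099   0.0368] yaw of tool y -5.382486551104348 w 0.05551353594527336 F [-1.4575  0.0876  6.7351] tilt [ 0.0023  0.0001 -1.    ] q [-0.2411  0.6453  0.4108  1.882  -0.3873  0.6905  0.304 ]
```

Emit:
{"op": "send_rows", "data": {"moves": [0,0,-20,0,0,0,-60,0,0,0,-100,0,0,0,-110,0,0,0,-110,0]}}

```text
clock: 72.22
tcp_pos: [0.5988, -0.0987, 0.1459]
orientation: [2.323, 2.115, 0.002]
contact_force: [0.6, -0.6, -1.8]
grip_width: 0.0546
```

```bash
python3 - <<'E'
from h import *
plan([.513+.084,-.309,.15],-90)
E
```

```text
t 72.225 p [ 0.5988 -0.0987  0.1459] yaw of tool y -5.362340450910197 w 0.054612669355089655 F [ 0.5945 -0.647  -1.7848] tilt [ 0.0011  0.0003 -1.    ] q [-0.3094  0.4965  0.4974  1.8298 -0.2979  0.8884  0.2334]
shift [-209.6   17.8   -4.1] turn 84.6 rows>= 7.91006164010185 j7 0.23342522084940015
```

Emit:
{"op": "send_rows", "data": {"moves": [-20,2,-2,10,-48,4,-4,20.5,-76,7,-4,31,-104,9,-4,42,-132,12,-4,53,-160,14,-4,63.5,-188,16,-4,74,-210,18,-4,84.5]}}

```text
clock: 73.22
tcp_pos: [0.5956, -0.3103, 0.1473]
orientation: [-3.141, 0.008, 0.005]
contact_force: [0.5, 0.2, -2.1]
grip_width: 0.0549
```

```bash
python3 - <<'E'
from h import *
plan([.513+.084,-.309,.032],-89.8)
g=grab('scene');crop(g,195,165,120,90,6.5,'s28.png')
E
```

```text
t 73.225 p [ 0.5956 -0.3103  0.1473] yaw of tool y -90.27399723940977 w 0.05493781688721909 F [ 0.4604  0.1801 -2.0684] tilt [-0.0033  0.0007 -1.    ] q [-0.1677  0.7108  0.8549  1.6762 -0.6047  1.0434 -0.6901]
shift [  1.7  -1.3 115.2] turn -0.5 rows>= 1.8443021510889877 j7 -0.6901051397149757
```

View pics/s28.png

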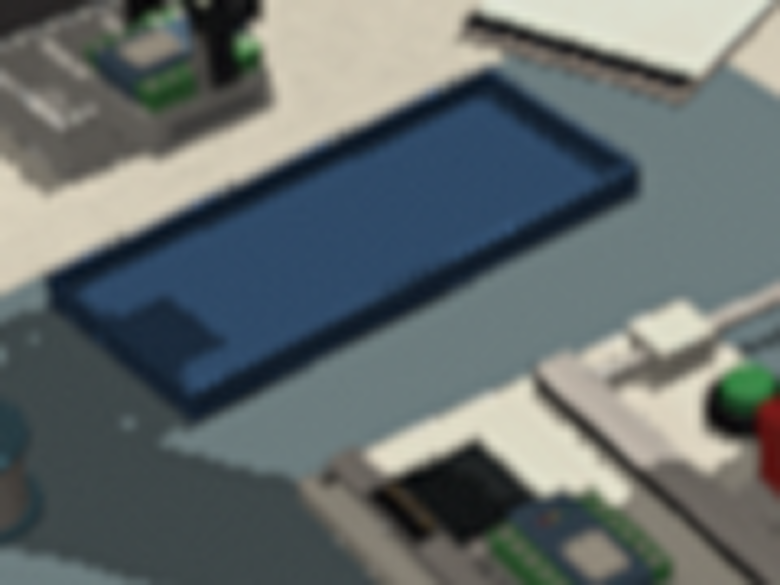

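Emit:
{"op": "send_rows", "data": {"moves": [0,-1,45,0,0,-1,85,0,0,-1,105,0,0,-1,113,0,0,-1,116,0,0,-1,118,0,0,-1,118,0]}}

```text
clock: 74.15
tcp_pos: [0.5975, -0.3088, 0.0322]
orientation: [3.141, 0.004, 0.002]
contact_force: [-0.2, -0.2, -1.7]
grip_width: 0.055
```

```bash
python3 - <<'E'
from h import *
plan([.513+.084,-.309,.026],-89.8)
g=grab('scene');crop(g,195,165,120,90,6.5,'s29.png')
E
```

```text
t 74.15 p [ 0.5975 -0.3088  0.0322] yaw of tool y -89.8605441808742 w 0.05498829247992194 F [-0.192  -0.2155 -1.7098] tilt [ 0.0013 -0.0004 -1.    ] q [-0.1027  0.8367  0.7396  1.7318 -0.7186  0.8639 -0.6065]
shift [-0.5  0.2  6.2] turn -0.1 rows>= 0.10013006955361199 j7 -0.6064992138026578
```

View pics/s29.png

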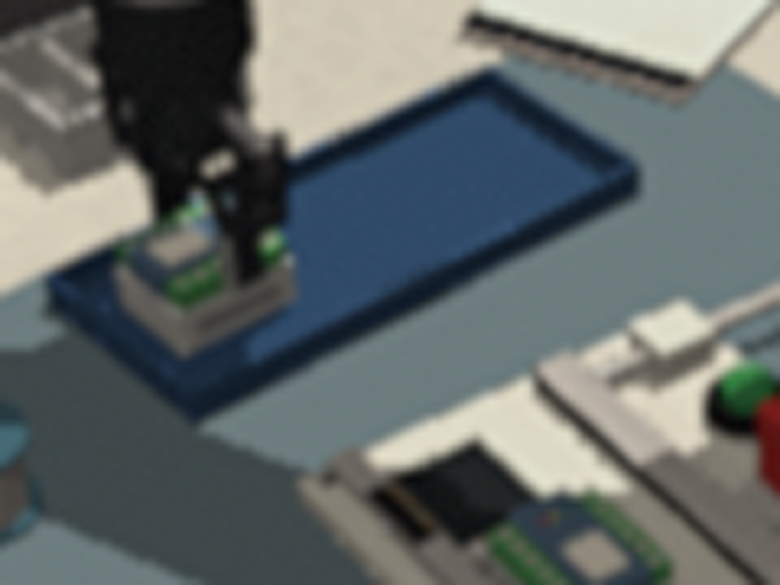

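Inside the tray. Lower and release.

Emit:
{"op": "send_rows", "data": {"moves": [0,0,3,0,0,0,6,0,0,0,7,0,0,0,7,0]}}

```text
clock: 74.7
tcp_pos: [0.5972, -0.3086, 0.0259]
orientation: [-3.141, -0.004, -0.001]
contact_force: [-3.8, 3.0, 10.9]
grip_width: 0.0556
```

Emit:
{"op": "send_rows", "data": {"moves": [0,0,0,0,0,0,0,0,0,0,0,0,0,0,-30,0,0,0,-80,0,0,0,-120,0,0,0,-120,0], "hand": 0.12}}

```text
clock: 75.58
tcp_pos: [0.5986, -0.3102, 0.1479]
orientation: [3.139, 0.003, 0.009]
contact_force: [-0.4, -1.7, -0.2]
grip_width: 0.0749
```

```bash
python3 - <<'E'
from h import *
plan([.6075,-.0065,.15],-5.4)
g=grab('scene');crop(g,195,165,120,90,6.5,'s30.png')
E
```

```text
t 75.575 p [ 0.5986 -0.3102  0.1479] yaw of tool y -89.888384953916 w 0.07494516821894309 F [-0.4052 -1.7422 -0.231 ] tilt [ 0.0055 -0.0027 -1.    ] q [-0.1696  0.7088  0.8542  1.6769 -0.6081  1.0352 -0.6836]
shift [   9.5 -303.7   -2.9] turn -84.5 rows>= 7.896110743356636 j7 -0.6836134103936975
```

View pics/s30.png

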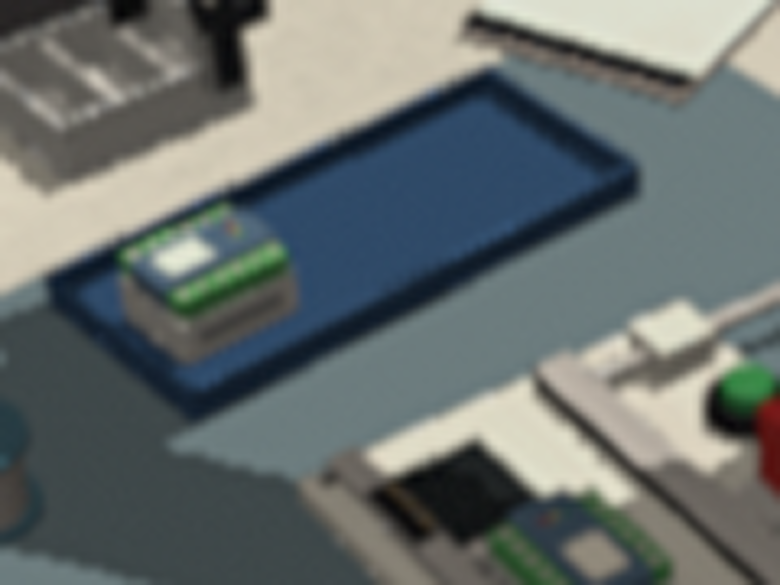

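Good. Next, the middle module.

Emit:
{"op": "send_rows", "data": {"moves": [10,-303,-3,-84.5,10,-303,-3,-84.5,10,-303,-3,-84.5,10,-303,-3,-84.5,10,-303,-3,-84.5,10,-303,-3,-84.5,10,-303,-3,-84.5,10,-303,-3,-84.5], "hand": 0.1}}

```text
clock: 76.62
tcp_pos: [0.6053, -0.0051, 0.1458]
orientation: [-2.315, -2.121, 0.003]
contact_force: [0.8, -0.4, 0.1]
grip_width: 0.0771
```

```bash
python3 - <<'E'
from h import *
plan([.6075,-.0065,.034],-5.4)
E
```

```text
t 76.625 p [ 0.6053 -0.0051  0.1458] yaw of tool y -5.006878169852258 w 0.07712351340998795 F [ 0.7658 -0.3811  0.1251] tilt [-0.0027 -0.0001 -1.    ] q [-0.4783  0.4997  0.5164  1.8318 -0.3085  0.893   0.0945]
shift [ -1.2   2.6 111.8] turn 0.4 rows>= 1.7889315038992772 j7 0.09451122533813593
```

Emit:
{"op": "send_rows", "data": {"moves": [0,1,50,0.4,0,1,85,0.4,0,1,102,0.4,0,1,111,0.4,0,1,111,0.4]}}

```text
clock: 77.25
tcp_pos: [0.6075, -0.0058, 0.0364]
orientation: [-2.331, -2.107, 0.0]
contact_force: [0.4, -0.9, -0.0]
grip_width: 0.0769
```

Emit:
{"op": "send_rows", "data": {"moves": [0,0,0,0,0,0,0,0,0,0,0,0,0,0,0,0], "hand": 1, "newtons": 40}}

```text
clock: 77.75
tcp_pos: [0.6084, -0.0057, 0.0378]
orientation: [2.33, 2.106, 0.003]
contact_force: [-0.7, 0.0, 6.7]
grip_width: 0.0549
```

Emit:
{"op": "send_rows", "data": {"moves": [0,0,-20,0,0,0,-60,0,0,0,-100,0,0,0,-115,0,0,0,-115,0]}}

```text
clock: 78.38
tcp_pos: [0.6077, -0.0055, 0.1523]
orientation: [2.33, 2.107, 0.003]
contact_force: [0.1, 0.0, -1.5]
grip_width: 0.0552
```

```bash
python3 - <<'E'
from h import *
plan([.513,-.309,.15],-89.8)
E
```

```text
t 78.375 p [ 0.6077 -0.0055  0.1523] yaw of tool y -5.758440125110478 w 0.05515003652932912 F [ 0.0982  0.0376 -1.5483] tilt [ 0.0019  0.0006 -1.    ] q [-0.4858  0.4946  0.5284  1.8251 -0.3106  0.9027  0.0842]
shift [-311.5  -63.8    2. ] turn 84.0 rows>= 7.854351390176591 j7 0.08424949625674953
```

Emit:
{"op": "send_rows", "data": {"moves": [-25,-5,0,10,-65,-13,0,20.5,-108,-22,0,31,-150,-31,0,41.5,-195,-40,0,52,-237,-48,0,62.5,-280,-57,0,73,-312,-64,0,83.5]}}

```text
clock: 79.38
tcp_pos: [0.5103, -0.311, 0.1498]
orientation: [-3.141, -0.008, 0.004]
contact_force: [0.7, -0.0, -1.8]
grip_width: 0.0553
```

```bash
python3 - <<'E'
from h import *
plan([.513,-.309,.033],-89.8)
E
```

```text
t 79.375 p [ 0.5103 -0.311   0.1498] yaw of tool y -89.71074281750391 w 0.0553250986031743 F [ 0.7464 -0.0117 -1.8205] tilt [-0.0028  0.0004 -1.    ] q [-0.2007  0.6047  0.9085  1.8628 -0.5755  0.9642 -0.5988]
shift [  3.   -1.9 116.7] turn 0.1 rows>= 1.8687910732414932 j7 -0.5988228029907758
```

Emit:
{"op": "send_rows", "data": {"moves": [0,0,40,0,0,0,80,0,0,0,104,0,0,0,114,0,0,0,117,0,0,0,117,0]}}

```text
clock: 80.12
tcp_pos: [0.5125, -0.3099, 0.0348]
orientation: [3.141, 0.02, 0.001]
contact_force: [0.1, -0.1, -1.1]
grip_width: 0.055
```

```bash
python3 - <<'E'
from h import *
plan([.513,-.309,.0265],-89.8)
g=grab('scene');crop(g,195,165,120,90,6.5,'s31.png')
E
```

```text
t 80.125 p [ 0.5125 -0.3099  0.0348] yaw of tool y -89.27619825301981 w 0.05495220538981664 F [ 0.0881 -0.0982 -1.1491] tilt [ 0.0005 -0.0004 -1.    ] q [-0.0961  0.7453  0.7535  1.9183 -0.7266  0.7731 -0.4844]
shift [ 0.5 -0.9  8.3] turn 0.5 rows>= 0.133769078053317 j7 -0.48443566149562267
```

View pics/s31.png

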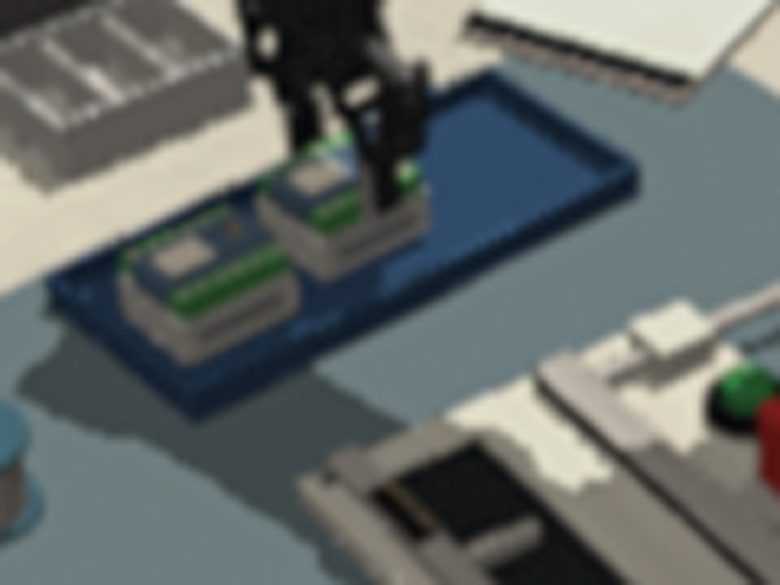

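Emit:
{"op": "send_rows", "data": {"moves": [0,0,3,0,0,0,6,0,0,0,9,0,0,0,9,0]}}

```text
clock: 80.68
tcp_pos: [0.5125, -0.3096, 0.0268]
orientation: [-3.14, -0.02, -0.002]
contact_force: [-2.5, 4.7, 14.8]
grip_width: 0.0548
```

Emit:
{"op": "send_rows", "data": {"moves": [0,0,0,0,0,0,0,0,0,0,0,0,0,0,-30,0,0,0,-80,0,0,0,-120,0,0,0,-120,0], "hand": 0.12}}

```text
clock: 81.55
tcp_pos: [0.5138, -0.3111, 0.1483]
orientation: [3.139, 0.02, 0.008]
contact_force: [0.5, 0.0, -0.5]
grip_width: 0.0749
```

```bash
python3 - <<'E'
from h import *
plan([.616,.0855,.15],-5.4)
f=grab("top");crop(f,280,160,140,115,5.5,"t32.png")
E
```

```text
t 81.55 p [ 0.5138 -0.3111  0.1483] yaw of tool y -89.28254708850851 w 0.07493073098072832 F [ 0.5416  0.0347 -0.5147] tilt [ 0.005  -0.0024 -1.    ] q [-0.2     0.6062  0.9048  1.8628 -0.5822  0.9549 -0.5898]
shift [ 107.2 -395.3   -2.1] turn -83.9 rows>= 7.839490382103599 j7 -0.5898092406571304
```

View pics/t32.png

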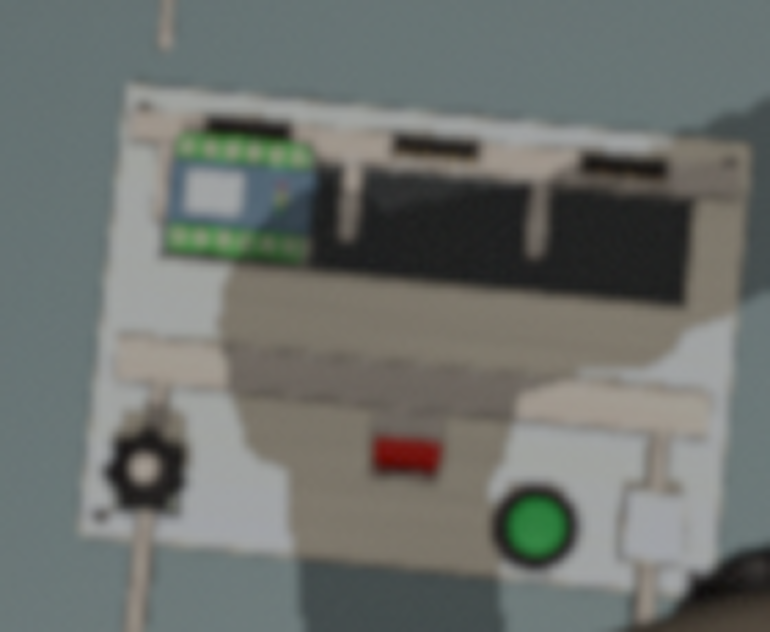

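Module 3 is still home in bay1.

Emit:
{"op": "send_rows", "data": {"moves": [107,-395,-2,-84,107,-395,-2,-84,107,-395,-2,-84,107,-395,-2,-84,107,-395,-2,-84,107,-395,-2,-84,107,-395,-2,-84,107,-395,-2,-84], "hand": 0.1}}

```text
clock: 82.6
tcp_pos: [0.6136, 0.0917, 0.1453]
orientation: [-2.306, -2.129, 0.002]
contact_force: [-0.1, -1.5, 0.9]
grip_width: 0.0771
```

```bash
python3 - <<'E'
from h import *
plan([.6165,.0865,.034],-5.4)
E
```

```text
t 82.6 p [0.6136 0.0917 0.1453] yaw of tool y -4.5706401201426505 w 0.07712189497061113 F [-0.0943 -1.4998  0.8886] tilt [-0.0026  0.0012 -1.    ] q [-0.6294  0.5255  0.5226  1.7955 -0.325   0.9091 -0.0421]
shift [ -5.    3.6 111.3] turn 0.8 rows>= 1.7834250882084837 j7 -0.042145584204095705
```

Emit:
{"op": "send_rows", "data": {"moves": [-1,1,50,0.4,-1,1,85,0.4,-1,1,102,0.4,-1,1,111,0.4,-1,1,111,0.4]}}

```text
clock: 83.22
tcp_pos: [0.6153, 0.0855, 0.0364]
orientation: [-2.329, -2.109, 0.0]
contact_force: [0.0, -0.4, 0.7]
grip_width: 0.0768
```

Emit:
{"op": "send_rows", "data": {"moves": [0,0,0,0,0,0,0,0,0,0,0,0,0,0,0,0], "hand": 1, "newtons": 40}}

```text
clock: 83.72
tcp_pos: [0.6163, 0.0857, 0.0378]
orientation: [2.328, 2.108, 0.004]
contact_force: [-0.1, -0.0, 6.9]
grip_width: 0.0551
```

Emit:
{"op": "send_rows", "data": {"moves": [0,0,-20,0,0,0,-60,0,0,0,-100,0,0,0,-115,0,0,0,-115,0]}}

```text
clock: 84.35
tcp_pos: [0.6155, 0.0858, 0.1523]
orientation: [2.328, 2.109, 0.003]
contact_force: [0.2, -0.2, -2.6]
grip_width: 0.0551
```

```bash
python3 - <<'E'
from h import *
plan([.513-.084,-.309,.15],-89.8)
E
```

```text
t 84.35 p [0.6155 0.0858 0.1523] yaw of tool y -5.658929802998459 w 0.055076792627564534 F [ 0.235  -0.2339 -2.6222] tilt [ 0.0017  0.0008 -1.    ] q [-0.6313  0.5186  0.5377  1.7919 -0.3259  0.9184 -0.0503]
shift [-411.3 -146.6    1.7] turn 84.1 rows>= 7.863651420280518 j7 -0.05025443047681317
```

Emit:
{"op": "send_rows", "data": {"moves": [-35,-12,0,10,-90,-32,0,20.5,-145,-52,0,31,-200,-71,0,41.5,-255,-91,0,52,-310,-110,0,62.5,-365,-130,0,73,-411,-147,0,83.5]}}

```text
clock: 85.35
tcp_pos: [0.426, -0.3101, 0.1501]
orientation: [-3.141, -0.012, 0.004]
contact_force: [0.6, -0.4, -1.5]
grip_width: 0.0553
```

```bash
python3 - <<'E'
from h import *
plan([.513-.084,-.309,.033],-89.8)
E
```

```text
t 85.35 p [ 0.426  -0.3101  0.1501] yaw of tool y -89.5766299552217 w 0.055298345177429944 F [ 0.6413 -0.3699 -1.5325] tilt [-0.0023  0.0006 -1.    ] q [-0.2229  0.4964  0.9651  2.0288 -0.5275  0.8883 -0.5296]
shift [  3.2  -1.  117.1] turn 0.2 rows>= 1.8748699846325336 j7 -0.5296017158998566
```

Emit:
{"op": "send_rows", "data": {"moves": [0,0,40,0,0,0,80,0,0,0,104,0,0,0,114,0,0,0,117,0,0,0,117,0]}}

```text
clock: 86.1
tcp_pos: [0.4285, -0.3091, 0.0348]
orientation: [3.141, 0.023, 0.001]
contact_force: [0.0, 0.7, -2.4]
grip_width: 0.055
```

```bash
python3 - <<'E'
from h import *
plan([.513-.084,-.309,.0265],-89.8)
g=grab('scene');crop(g,195,165,120,90,6.5,'s33.png')
E
```

```text
t 86.1 p [ 0.4285 -0.3091  0.0348] yaw of tool y -89.17118411097054 w 0.054977267536024575 F [ 0.0086  0.6673 -2.3755] tilt [ 0.0005 -0.0004 -1.    ] q [-0.0626  0.6572  0.7551  2.0867 -0.729   0.6795 -0.3717]
shift [ 0.5 -0.1  8.3] turn 0.6 rows>= 0.13274001847627798 j7 -0.37171816266230284
```

View pics/s33.png

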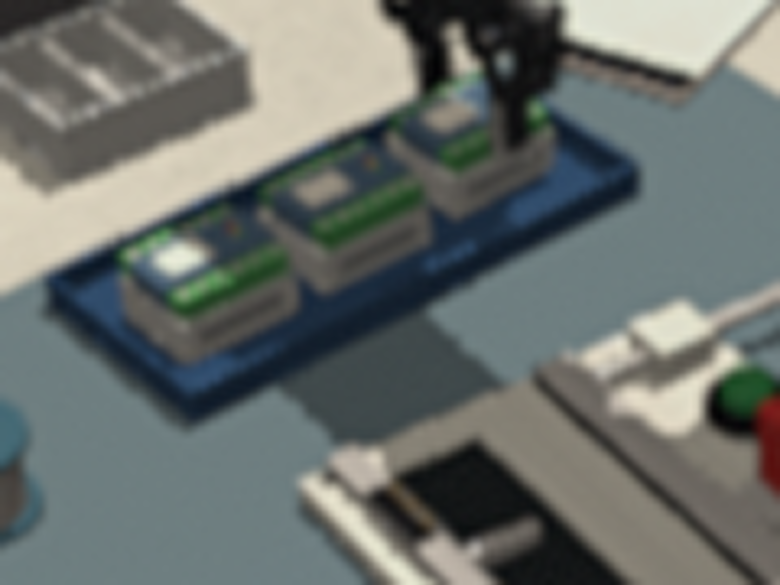

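Emit:
{"op": "send_rows", "data": {"moves": [0,0,3,0,0,0,6,0,0,0,9,0,0,0,9,0]}}

```text
clock: 86.65
tcp_pos: [0.4285, -0.3089, 0.0268]
orientation: [-3.14, -0.022, -0.002]
contact_force: [-5.1, 6.5, 20.6]
grip_width: 0.0554
```

Emit:
{"op": "send_rows", "data": {"moves": [0,0,0,0,0,0,0,0,0,0,0,0,0,0,-30,0,0,0,-80,0,0,0,-140,0,0,-60,-150,0,0,-120,-150,0], "hand": 0.12}}

```text
clock: 87.65
tcp_pos: [0.4271, -0.1883, 0.1763]
orientation: [3.141, 0.02, 0.004]
contact_force: [1.1, 0.6, 0.3]
grip_width: 0.0752
```

Emit:
{"op": "send_rows", "data": {"moves": [0,-50,0,0,0,-100,0,0,0,-150,0,0,0,-180,0,0,0,-180,0,0,0,-180,0,0]}}

```text
clock: 88.4
tcp_pos: [0.4238, -0.0095, 0.1754]
orientation: [3.141, 0.022, 0.0]
contact_force: [-0.5, -0.7, 0.3]
grip_width: 0.0754
```

```bash
python3 - <<'E'
from h import *
st()
f=grab("top");crop(f,425,165,90,140,4.2,"t34.png")
cv2.imwrite("pics/t35.png",f["img"][:,:,::-1])
E
```

```text
t 88.4 p [ 0.4238 -0.0095  0.1754] yaw of tool y -89.19725638594053 w 0.07538527670307767 F [-0.4745 -0.6913  0.2732] tilt [ 0.0001 -0.0002 -1.    ] q [-1.1669  0.2876  1.242   2.2328 -0.3659  0.8476 -1.2465]
```

View pics/t34.png

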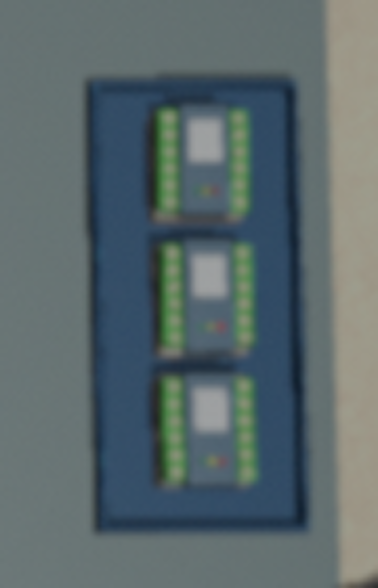

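View pics/t35.png

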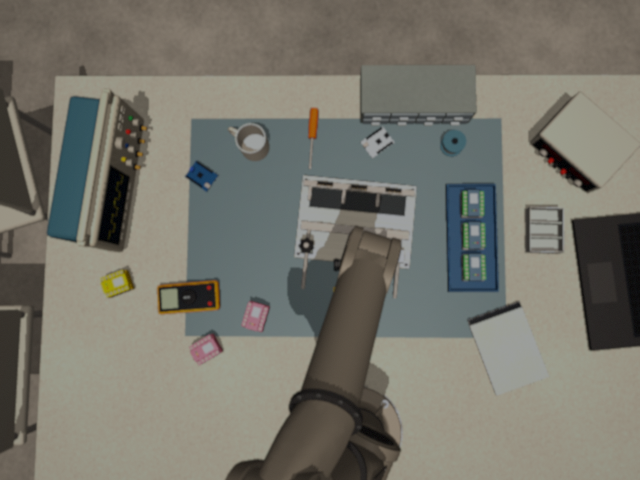

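```bash
python3 - <<'E'
from h import *
f=grab("top")
for p in [(202,163),(206,297),(208,430)]:
    w=p2w(f,*unc([p],425,165,4.2)[0],.046); print(w-[.5119,-.309,0])
st()
r.hand_in()
E
```

```text
[0.0854 0.0005 0.046 ]
[ 0.0007 -0.0005  0.046 ]
[-0.0824 -0.0002  0.046 ]
t 88.5 p [ 0.4239 -0.0101  0.1754] yaw of tool y -89.29687142948865 w 0.0749192306942562 F [-1.4042 -0.4141  0.4903] tilt [ 0.0002 -0.0001 -1.    ] q [-1.1656  0.2875  1.2421  2.2327 -0.366   0.8477 -1.2467]
the job is handed in; nothing more can be done
```

I tested all three modules and laid them in the blue tray, then handed the job in at 88.5 s. No verdict is reported, so what follows rests on my own checks.

**Jaw back:** The jaw was found locked; it did not move under a pull of about 20 N. I freed it with the knob and drew it back about 57 mm.

**Loading:** Each module was pushed by feel against its side stop and then the back fence. The first one sat on top of its side stop at first and had to be lifted and lowered again. After that the top camera showed all three square and home.

**Locking:** I slid the jaw up against the modules with about 15 N and tightened the knob. A test pull of about 12 N did not move it.

**Start button:** Pressed 6 mm down to its stop, with 33 N at the bottom, while the modules were clamped. I could not read the button's travel directly, only the tool height and force.

**Tray:** After freeing the jaw I drew it back and moved the modules over. The last picture puts their centres at +85, +1 and −82 mm along the tray and within 1 mm of its centre line. They are straight and lie flat, and the gripper is clear of everything.

**Bystanders:** In the last top view the bystanders look unmoved; I did not measure them. The pink modules and the yellow one at the far left also look unmoved. The arm hides the yellow one in front of the jig there, but nothing went near it. No check failed at the end.

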